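# Free the packing board, run it out to the mark and hold it

### The arm

A 6-joint arm with a two-finger parallel gripper is mounted at the origin on the work surface. World frame = base frame: x ahead of the robot, y to its left, z up, the work surface at z = 0. Lengths are in mm, angles in rad, forces in N, time in s.
With the tool pointing down it reaches from about 275 to 750 mm from the base axis. Payload 10.2 kg.
Tool frame: the origin (TCP) lies midway between the tips of the shut fingers; the grasp point (between the pads) lies 19 mm behind it (ctrl.hold_point_z is the distance from the TCP to the grasp point, in mm); z points along the fingers, y is the direction in which the jaws open and shut (so a half turn about z gives the same grasp; the last joint's range is limited). The gripper opens to 85 mm and grips with 20 to 120 N. Pads are 22 mm wide; open, the fingers measure 114 mm over their backs; the gripper's body (76 mm by 85 mm) begins 54 mm behind the grasp point. The pads swing forward as they close: fully open they stand 13 mm farther back than shut.
Start: joints at [-1.394, 0.313, 1.498, -0, 1.331, -0.223], TCP at [204.336, -483.609, 231.294] pointing down, gripper open.
Joint ranges: [-2.94, 2.94], [-0.97, 2.17], [0.19, 2.56], [-1.23, 4.37], [0.02, 3.11], [-2.88, 2.88]. Speed limits (rad/s): [2.39, 2.39, 3.01, 3.14, 3.14, 3.14].

### API

Orientations are given as a unit quaternion [w, x, y, z].
In Python, from rig import ctrl, capture, get_calibration, ticket, search_frame, outline_of gives the robot as it stands. The module is installed in compiled form; this text tells all that it offers.
- The arm moves only by the tool servo_tool, never from a script. Its argument "motion" is a list of rows, each an object with "dr": the turn, a rotation vector about the tool's x, y, z in units of 10 degrees (1.0 is 10 degrees), a list of three; "delta_pos": the shift along the tool's x, y, z in units of 50 mm (1.0 is 50 mm), a list of three; "hand": the opening, from 0 (shut) to 1 (fully open). In form: [{"dr": [ax, ay, az], "delta_pos": [x, y, z], "hand": hand}, ...]. A call has 1 to 20 rows; each row shifts and turns the pose as measured when the row begins, along the tool's axes as they then stand; what a row does not reach is not made up. A row lasts 1/8 s, in which the tool goes at most 62.5 mm and 10.7 degrees, less where a joint would pass 70% of its speed; a pose out of reach is approached as far as the arm can. A call is refused whole if a number of a shift passes 1 or a number of a turn 1, either way. A call with a gripper value outside its range is refused whole. The fingers move at their own pace and stop on an object; "squeeze" is the grip in N (left out, the last holds). Time passes only in rows, so rows that do not move let the fingers close. It gives the time, the measured TCP pose, the force and the opening at its end, in the units of the state.
- ctrl.sense(): the state, without advancing time (a new reading comes with each control period).
- capture(name): name is "scene" or "top" or "wrist"; returns (picture, depth): 480x640x3 uint8, red, green, blue; 480x640 float32, mm along the optical axis (not along the pixel's ray), 0 where there is no reading.
- get_calibration(name): a dict with "camera_matrix" (3x3 intrinsics, pixels), "T" (4x4, takes a point from camera to world coordinates). Camera axes: x right, y down, z forward; pixel columns grow to the right and rows downward; lengths in mm; the calibration is good to about 2 mm. A picture is of the moment at which its call begins: read the wrist's pose just before it. get_calibration takes no time and is no camera call; for the wrist camera it gives the pose at the moment of the call.
- ticket.finish_job(): hands the job in, once; it reports no verdict.
Trained networks look in the newest picture that a camera, given by its name, has taken for a name from the list of things; names that differ only in an ending like _2 or _b are one class to them, and where a whole thing is asked for, a point or a joint stands for the part that bears it (a point fixed in the world has none). Each returns a list of dicts, best first, with "score" (0 to 1); they miss things now and then, are a little off and sometimes report something else, mostly with a low value. They report only what shows in the picture. A call takes as long as a camera call. They do not tell look-alikes from the thing itself.
- search_frame(camera, label): "bbox" ([left, top, right, bottom] in pixels, round what is visible of it).
- outline_of(camera, label): "pixels" (480x640 bool, what is visible of it) and "bbox" ([left, top, right, bottom] in pixels, round what is visible of it).
The state is a dict: "time_s": time; "joints": joint angles; "dq": joint speeds; "tau": joint torques, N m; "eef_pos": TCP position; "ee_rot": TCP orientation; "force": force on the tool from outside, world axes, zero at the start; "wrist_torque": the same for the moment, N m; "grip_width": opening from 0.0 (shut) to 1.0 (fully open).
Only numpy, scipy, OpenCV 4.12 (cv2) and the standard library are available. Lean on these libraries where they do the work, as an engineer would, in place of code of your own. Each camera call takes 0.05 s, during which the arm holds its last target.

### The job

Lever the blue cover up with the green-handled blade, swing it fully open so that it stays open, and lay the blade back down on the bench. Then slide the wooden board along its riser, out over the grey tote, until its far end stands right above the red mark on the tote's rims; the board is then past its balance point, so finish while still holding it by its yellow batten or pressing it down with the fingers, level on the riser, its end carried by nothing. Never lift the board off its riser or let it tip, do not drop the blade, and leave the other things on the bench where they are.

Things in the scene. Friction and masses are not known exactly. Their poses are not given: they have to be found in the camera images.
- dock: White riser fixed to the bench. Origin on the bench under the middle of the cover; the board slides toward its -y, its -x is the front, nearest the robot. Riser 86 mm wide, y +60 to -210 mm, top 70 mm high; side rails 6 mm higher, 4 mm from the board each side. Grey front wall x -49 to -43, y +-45, 110 mm high; hinge posts x 63 to 89, y +-47 to +-57, 132 mm high.
- dock_edge (a point): Middle of the riser's outward top edge (dock x 0, y -210, z 70 mm), over which the board runs out. Axes as the dock's.
- cover (a joint): Hinge of the blue cover, rad: 0 closed and level, grows as the front lip rises and swings away from the robot; stop at 1.95, past upright. Starts up to 0.05 ajar. Stiff: stays where left, 1 to 2 N at the lip moves it. Plate 130 mm (hinge to lip) x 90 x 6 mm, 100 g; a 16 mm tab under its outward edge blocks the batten until open.
- cover_hinge (a point): Middle of the cover's hinge axis, at dock x 75, y 0, z 127 mm; the axis runs along dock y. Axes as the dock's.
- cover_lip (a point): Middle of the lower edge of the cover's front lip, 130 mm from the hinge axis, 3 mm below the cover's mid-plane, 6 mm in front of the front wall. Closed, the cover's underside is 124 mm above the bench: a slit 14 mm high is left over the front wall for the blade. Moves with the cover.
- board_grip (a point): Centre of the yellow batten on the wooden board: 50 mm long in x, 16 mm thick in y, 35 mm high, standing on the board's top face (17.5 mm below this point; underside 29.5 mm below). Axes in line with the dock's.
- board_end (a point): Middle of the board's outward end face (half-way up its 12 mm thickness), 310 mm from the batten centre along -y.
- mark (a point): Red mark: two red strips 8 mm wide across the long rims of the grey tote, jutting out beside it, at its middle; this point is midway between them at rim height, 45 mm above the bench. Axes as the dock's (y along the board). The tote (150 x 260 x 45 mm, fixed) stands beyond the riser's edge, 25 mm lower than the board.
- board: The wooden board, loose on the riser; origin at its underside below the batten, z up. 340 mm long in y, 70 wide in x, 12 thick; tail 30 mm behind (+y), far end 310 mm beyond (-y) the batten's centre; balance point about 130 mm outward of the batten. 0.25 to 0.46 kg.
- blade_grip (a point): Point at mid-height of the green handle of the blade tool, lying on the bench. Handle 110 mm long (x -65 to +45 mm from here), 18 mm wide in y, 24 mm high; its x axis points to the blade. The balance point is about 17 mm ahead. 0.14 kg.
- blade_tip (a point): Middle of the blade's front edge, 135 mm ahead (x) of blade_grip at the same height. Steel blade 30 mm wide, 3 mm thick, 90 mm long, sticking out of the handle level at its mid-height.
- blade: The blade tool; origin on the underside of its handle, below blade_grip; x to the blade.
- foil_tray: Loose foil tray 170 x 120 x 34 mm lying in the tote, lower than the board. Leave alone.
- short_stack: Short stack of foil trays, 110 x 160 mm, 70 mm high, in front of the riser. Leave alone.
- tape_rolls: Column of three yellow tape rolls, 105 mm across, 145 mm high, to the left. Leave alone.
- green_bottle: Green bottle, 170 mm high, on the right. Leave alone.
Not all that is in view belongs to the job. Of the things shaped like the blade, the green one is meant.

How it is judged:
By the outcome, as a careful person would: the job done as asked, in the order asked, and still so for the second after the job is handed in, while the arm keeps its last pose, push and grip.
It also fails if it takes over 67 s, if anything falls off the work surface, if the arm or the gripper's body presses on something with over 40 N, if the wrist force passes 120 N, or if a joint passes its speed limit or range.

## Working session

There is one attempt and no reset: what is moved stays moved. The work goes in short steps, Python scripts to look and compute and a tool call to move; the robot and the scene stay as the last step left them, time stands still between calls to the robot, and variables do not carry over. Pictures are saved under pics/ and viewed, and the job is handed in when it is done.

Besides the shell and the picture viewer there is one more tool, called after "Request:" as a command line: name --argument value ..., lists and objects as JSON in quotes. servo_tool: Moves the arm, as the interface text tells. Its arguments: {"type":"object","properties":{"motion":{"type":"array"},"squeeze":{"type":"number"}},"required":["motion"]}

```bash
mkdir -p pics; ls
cat > h.py <<'E'
import numpy as np, cv2
from rig import ctrl, capture, get_calibration, ticket, search_frame, outline_of
from scipy.spatial.transform import Rotation as R
np.set_printoptions(precision=3,suppress=True)
def save(n,p): cv2.imwrite('pics/'+n+'.png',p[:,:,::-1])
def cloud(cam,d):
    c=get_calibration(cam);K=np.array(c['camera_matrix']);T=np.array(c['T'])
    v,u=np.mgrid[0:480,0:640]
    P=np.stack([(u-K[0,2])/K[0,0]*d,(v-K[1,2])/K[1,1]*d,d],-1)
    W=P@T[:3,:3].T+T[:3,3]; W[d<=0]=np.nan
    return W
def proj(cam,p):
    c=get_calibration(cam);K=np.array(c['camera_matrix']);T=np.linalg.inv(np.array(c['T']))
    q=T[:3,:3]@np.array(p,float)+T[:3,3]; q=K@q; return q[:2]/q[2]
E
python3 - <<'E'
from h import *
for c in ['scene','top','wrist']:
    p,d=capture(c); save(c+'0',p); np.save(c+'0.npy',d); k=get_calibration(c); print(c,np.array(k['camera_matrix']),np.array(k['T']))
    np.savez(c+'0.npz',p=p,d=d,W=cloud(c,d))
print(ctrl.sense()); print(ctrl.hold_point_z)
E
```

```text
pics
scene [[591.968   0.    324.196]
 [  0.    591.968 244.3  ]
 [  0.      0.      1.   ]] [[   0.746    0.54    -0.388 1109.322]
 [   0.665   -0.614    0.425 -630.693]
 [  -0.009   -0.575   -0.818 1307.43 ]
 [   0.       0.       0.       1.   ]]
top [[490.038   0.    324.319]
 [  0.    490.038 247.67 ]
 [  0.      0.      1.   ]] [[   0.008   -0.998    0.069  422.773]
 [  -1.      -0.009   -0.021    4.201]
 [   0.022   -0.069   -0.997 1321.592]
 [   0.       0.       0.       1.   ]]
wrist [[337.875   0.    319.641]
 [  0.    337.875 239.828]
 [  0.      0.      1.   ]] [[   0.389   -0.885   -0.256  268.219]
 [  -0.921   -0.374   -0.107 -455.924]
 [  -0.001    0.278   -0.961  373.563]
 [   0.       0.       0.       1.   ]]
{'time_s': 0.15, 'joints': array([-1.394,  0.313,  1.498, -0.   ,  1.331, -0.223]), 'dq': array([ 0.   , -0.001, -0.003,  0.002, -0.   , -0.001]), 'tau': array([ -0.   , -41.237, -25.98 ,  -0.   ,   0.003,  -0.   ]), 'eef_pos': array([ 204.308, -483.402,  230.867]), 'ee_rot': array([-0.   ,  0.98 ,  0.199, -0.   ]), 'force': array([-0.687,  0.665,  1.071]), 'wrist_torque': array([ 0.018, -0.001,  0.063]), 'grip_width': 0.9974071329317695}
18.700000000000003
```

View pics/top0.png

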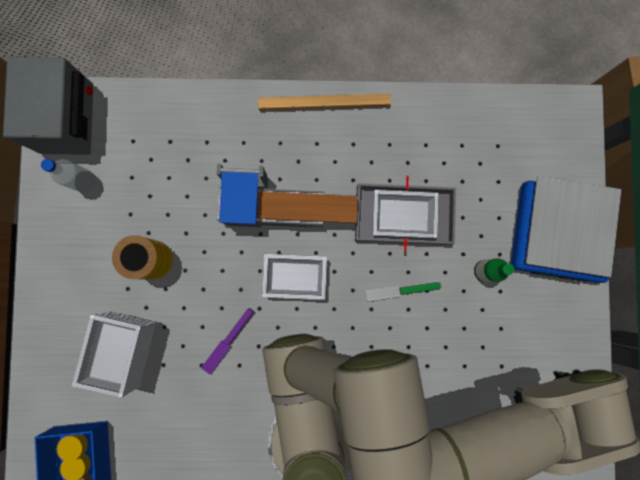

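View pics/scene0.png

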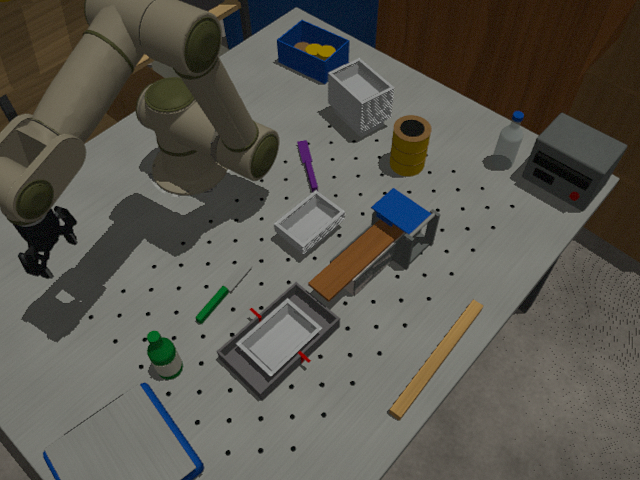

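View pics/wrist0.png

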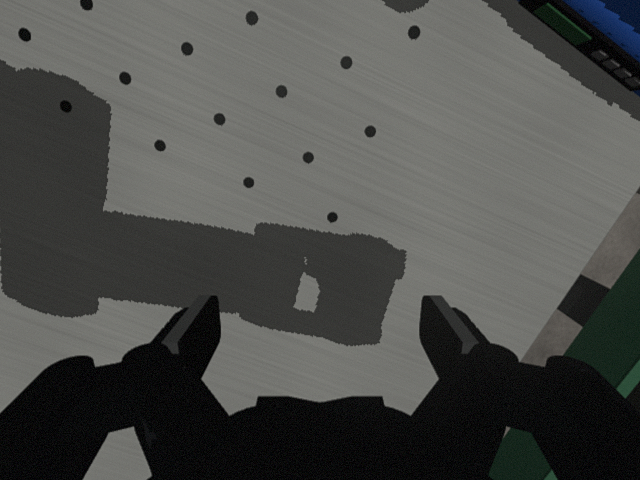

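The top view shows two candidates for the blade: green handle at about (421,288) with its steel blade to (367,295), and a purple one at about (228,340). The green one is meant. The board points right (-y) from the blue cover at (239,197), and the red strips are at (407,183) and (405,246). Next I measure.

Run:
```python
from h import *
z=np.load('top0.npz');p,d,W=z['p'].astype(int),z['d'],z['W']
r,g,b=p[...,0],p[...,1],p[...,2]
v,u=np.mgrid[0:480,0:640]
def rep(n,m):
    m=m&np.isfinite(W[...,0]); q=W[m]; print(n,m.sum(),'med',np.median(q,0),'min',np.percentile(q,1,0),'max',np.percentile(q,99,0)); 
    c=q[:,:2]; rect=cv2.minAreaRect(c.astype(np.float32)); print('   rect',rect)
    return m
green=(g>r+40)&(g>b+25)&(u>390)&(u<445)&(v>275)&(v<300); rep('handle',green)
rep('blade',(u>362)&(u<402)&(v>280)&(v<305)&(W[...,2]>6)&~green)
rep('cover',(b>r+60)&(u>210)&(u<270)&(v>160)&(v<230))
rep('board',(r>b+50)&(r>g+25)&(u>255)&(u<362)&(v>185)&(v<230))
rep('red1',(r>b+60)&(r>g+60)&(u>395)&(u<420)&(v>170)&(v<200))
rep('red2',(r>b+60)&(r>g+60)&(u>395)&(u<420)&(v>230)&(v<260))
im=np.load('top0.npz')['p'][150:320,205:465]; save('topcrop',cv2.resize(im,None,fx=3,fy=3,interpolation=cv2.INTER_CUBIC))
im=np.load('scene0.npz')['p'][170:340,190:460]; save('scenecrop',cv2.resize(im,None,fx=2.9,fy=2.9,interpolation=cv2.INTER_CUBIC))
```

```text
handle 253 med [ 407.579 -277.773   24.281] min [ 393.875 -330.661   19.724] max [ 421.003 -225.885   30.649]
   rect ((407.90771484375, -278.4344482421875), (16.80609130859375, 107.99679565429688), 8.811027526855469)
blade 400 med [ 393.374 -181.09    14.012] min [ 374.423 -226.711    6.328] max [ 414.84  -135.702   21.557]
   rect ((398.9743957519531, -179.42636108398438), (51.5869140625, 100.85255432128906), 2.0830838680267334)
cover 1880 med [624.885 190.156 130.922] min [565.098 145.992 124.503] max [687.931 234.33  136.096]
   rect ((626.1664428710938, 191.5441131591797), (127.28581237792969, 94.84001922607422), 1.0545449256896973)
board 2557 med [612.151  19.895  82.638] min [ 576.763 -100.9     76.992] max [647.554 137.792  88.331]
   rect ((612.8884887695312, 19.115692138671875), (245.01144409179688, 69.93404388427734), 88.00074768066406)
red1 43 med [ 684.303 -240.036   46.589] min [ 670.398 -244.806   19.205] max [ 702.881 -236.407   52.428]
   rect ((686.650390625, -239.92562866210938), (32.76801300048828, 9.13833236694336), 5.4422993659973145)
red2 41 med [ 522.388 -234.465   45.853] min [ 503.759 -237.831   15.392] max [ 538.204 -231.024   50.587]
   rect ((520.9617309570312, -234.511962890625), (6.736372470855713, 34.85645294189453), 88.89732360839844)
```

View pics/topcrop.png

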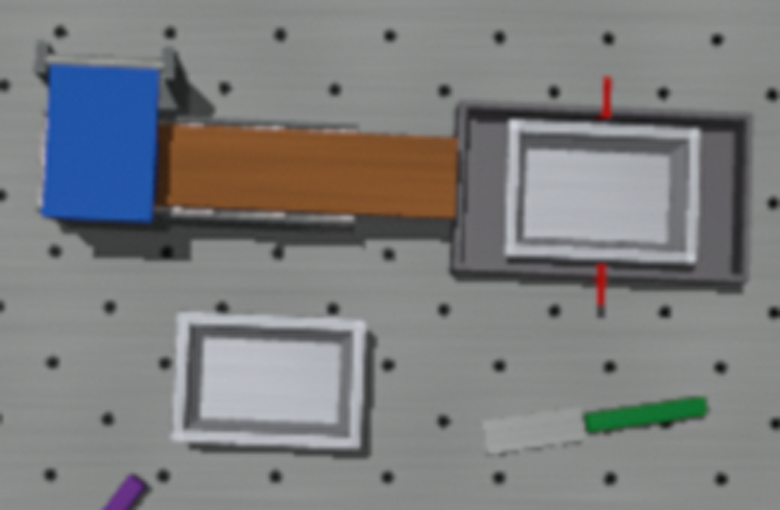

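View pics/scenecrop.png

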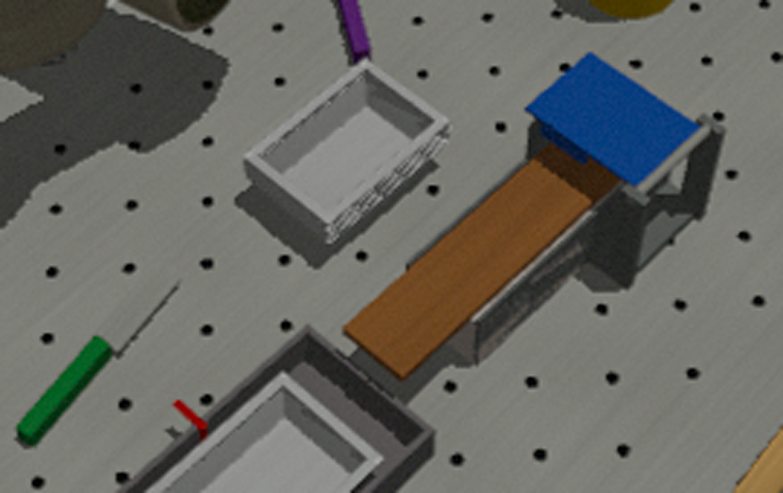

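```bash
cat >> h.py <<'E'
def cur():
    s=ctrl.sense(); q=s['ee_rot']; return s,np.array(s['eef_pos']),R.from_quat([q[1],q[2],q[3],q[0]])
def down(yaw,pitch=0): # tool z down, tool x at yaw deg; pitch: deg raising of tool x
    y=np.radians(yaw); x=np.array([np.cos(y),np.sin(y),0]); z=np.array([0,0,-1.]); yy=np.cross(z,x)
    B=R.from_matrix(np.stack([x,yy,z],1)); return B*R.from_rotvec([0,np.radians(pitch),0])
def yawof(Rm): x=Rm.apply([1,0,0]); return np.degrees(np.arctan2(x[1],x[0]))
def plan(way,p=None,r=None,hand=1):
    """way: list of (pos,Rot,n). print rows"""
    if p is None: _,p,r=cur()
    import json
    out=[]
    for P,Q,n in way:
        P=np.array(P,float); rv=(r.inv()*Q).as_rotvec()
        for i in range(n):
            a=r*R.from_rotvec(rv*i/n)
            d=a.inv().apply((P-p)/n)/50; w=np.degrees(rv/n)/10
            out.append('{"dr":[%s],"delta_pos":[%s],"hand":%g}'%(','.join('%.2f'%x for x in w),','.join('%.2f'%x for x in d),hand))
        p,r=P,Q
    print(',\n'.join(out))
def st():
    s,p,r=cur(); print('t',s['time_s'],'pos',p,'yaw %.2f'%yawof(r),'zaxis',r.apply([0,0,1]),'F',s['force'],'g %.3f'%s['grip_width'],'j',s['joints'])
E
python3 - <<'E'
from h import *
z=np.load('top0.npz');W=z['W'];
m=(W[...,2]>55)&(W[...,2]<80);v,u=np.mgrid[0:480,0:640];m&=(u>255)&(u<335)&(v>245)&(v<305)
print('stack',np.percentile(W[m],1,0),np.percentile(W[m],99,0))
m=(u>470)&(u<520)&(v>250)&(v<290)&(W[...,2]>40);print('bottle',np.percentile(W[m],1,0),np.percentile(W[m],99,0))
st()
plan([([330,-340,200],down(70),4),([403,-249,150],down(98.7),5)])
E
```

```text
stack [380.42  -27.033  55.224] [491.511 132.73   75.453]
bottle [ 427.285 -530.926   41.457] [ 503.785 -426.023  173.921]
t 0.15 pos [ 204.308 -483.402  230.867] yaw 22.91 zaxis [-0.     0.001 -1.   ] F [-0.687  0.665  1.071] g 0.997 j [-1.394  0.313  1.498 -0.     1.331 -0.223]
{"dr":[-0.00,-0.00,-1.18],"delta_pos":[0.86,-0.42,0.15],"hand":1},
{"dr":[-0.00,-0.00,-1.18],"delta_pos":[0.92,-0.23,0.15],"hand":1},
{"dr":[-0.00,-0.00,-1.18],"delta_pos":[0.95,-0.04,0.15],"hand":1},
{"dr":[-0.00,-0.00,-1.18],"delta_pos":[0.94,0.16,0.15],"hand":1},
{"dr":[0.00,0.00,-0.57],"delta_pos":[0.44,0.15,0.20],"hand":1},
{"dr":[0.00,0.00,-0.57],"delta_pos":[0.42,0.19,0.20],"hand":1},
{"dr":[0.00,0.00,-0.57],"delta_pos":[0.40,0.23,0.20],"hand":1},
{"dr":[0.00,0.00,-0.57],"delta_pos":[0.38,0.27,0.20],"hand":1},
{"dr":[0.00,0.00,-0.57],"delta_pos":[0.35,0.31,0.20],"hand":1}
```

Request:
servo_tool --motion '[{"dr": [0, 0, -0.8], "delta_pos": [0.7, -0.33, 0.1], "hand": 1}, {"dr": [0, 0, -0.8], "delta_pos": [0.74, -0.23, 0.1], "hand": 1}, {"dr": [0, 0, -0.8], "delta_pos": [0.76, -0.13, 0.1], "hand": 1}, {"dr": [0, 0, -0.8], "delta_pos": [0.76, -0.03, 0.1], "hand": 1}, {"dr": [0, 0, -0.8], "delta_pos": [0.75, 0.07, 0.2], "hand": 1}, {"dr": [0, 0, -0.8], "delta_pos": [0.7, 0.17, 0.2], "hand": 1}, {"dr": [0, 0, -0.8], "delta_pos": [0.6, 0.25, 0.2], "hand": 1}, {"dr": [0, 0, -0.8], "delta_pos": [0.6, 0.3, 0.2], "hand": 1}]'

```text
time_s: 1.15
eef_pos: [397.5, -252.5, 168.3]
ee_rot: [-0.001, 0.715, 0.699, 0.001]
force: [-0.1, -0.8, 0.1]
grip_width: 1.001
```

Run:
```python
from h import *
st()
p,d=capture('wrist');save('w1',p);np.savez('w1.npz',p=p,d=d,W=cloud('wrist',d))
plan([([403,-249,110],down(98.7),4)])
```

```text
t 1.15 pos [ 397.455 -252.548  168.253] yaw 88.74 zaxis [-0.001  0.002 -1.   ] F [-0.11  -0.773  0.061] g 1.001 j [-0.816  0.259  1.745  0.001  1.14  -0.795]
{"dr":[-0.00,-0.01,-0.24],"delta_pos":[0.00,0.02,0.29],"hand":1},
{"dr":[-0.00,-0.01,-0.24],"delta_pos":[0.00,0.02,0.29],"hand":1},
{"dr":[-0.00,-0.01,-0.24],"delta_pos":[-0.00,0.02,0.29],"hand":1},
{"dr":[-0.00,-0.01,-0.24],"delta_pos":[-0.00,0.02,0.29],"hand":1}
```

View pics/w1.png

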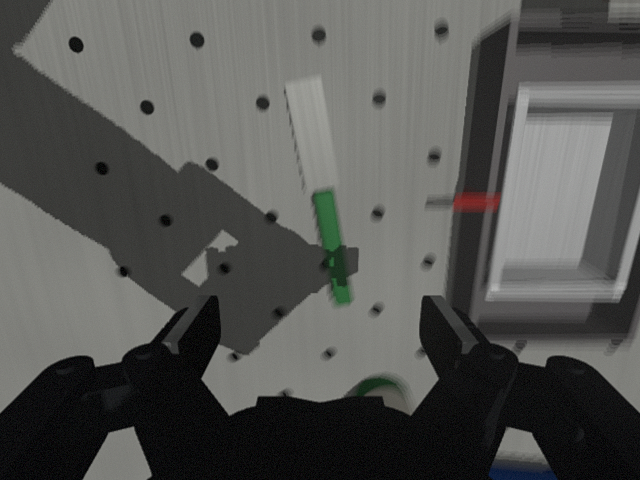

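Request:
servo_tool --motion '[{"dr": [0, 0, -0.33], "delta_pos": [0, 0.04, 0.4], "hand": 1}, {"dr": [0, 0, -0.33], "delta_pos": [0, 0.04, 0.4], "hand": 1}, {"dr": [0, 0, -0.33], "delta_pos": [0, 0.04, 0.4], "hand": 1}, {"dr": [0, 0, 0], "delta_pos": [0, 0, 0], "hand": 1}]'

```text
time_s: 1.7
eef_pos: [404.7, -247.6, 105.0]
ee_rot: [-0.003, 0.646, 0.763, 0.001]
force: [-0.5, 0.2, 0.7]
grip_width: 1.0
```

```bash
cat > hm.py <<'E'
from h import *
st()
c0=get_calibration('wrist')
p,d=capture('wrist');save('w2',p);W=cloud('wrist',d);np.savez('w2.npz',p=p,d=d,W=W)
st()
q=p.astype(int);r,g,b=q[...,0],q[...,1],q[...,2]
m=(g>r+25)&(g>b+15)&np.isfinite(W[...,0])&(W[...,2]<35)&(W[...,2]>0)
n,l,s,c=cv2.connectedComponentsWithStats(m.astype(np.uint8)); 
for i in range(1,n):
    if s[i,4]>150:
        w=W[l==i]; print(s[i],c[i],np.median(w,0), cv2.minAreaRect(w[:,:2].astype(np.float32)))
        t=w[w[:,2]>19]; print('top',len(t),np.median(t,0),cv2.minAreaRect(t[:,:2].astype(np.float32)))
E
python3 hm.py
```

```text
t 1.7 pos [ 404.666 -247.622  105.01 ] yaw 99.44 zaxis [-0.003  0.006 -1.   ] F [-0.453  0.21   0.711] g 1.000 j [-0.798  0.354  1.804  0.003  0.99  -0.964]
t 1.75 pos [ 405.035 -248.061  105.901] yaw 99.41 zaxis [-0.001  0.005 -1.   ] F [0.437 0.373 0.153] g 1.000 j [-0.798  0.353  1.803  0.003  0.99  -0.964]
[305 214  26  43 938] [318.415 233.311] [ 401.493 -237.04    24.666] ((400.96337890625, -239.3725128173828), (17.334674835205078, 30.52949333190918), 9.587004661560059)
top 938 [ 401.493 -237.04    24.666] ((400.96337890625, -239.3725128173828), (17.334674835205078, 30.52949333190918), 9.587004661560059)
[305 321  24  34 672] [316.549 339.073] [ 413.309 -318.575   24.77 ] ((413.8529052734375, -325.3389587402344), (17.136829376220703, 44.9616813659668), 7.927962303161621)
top 671 [ 413.305 -318.563   24.772] ((412.9124755859375, -317.7680969238281), (17.192384719848633, 29.55271339416504), 8.639853477478027)
```

View pics/w2.png

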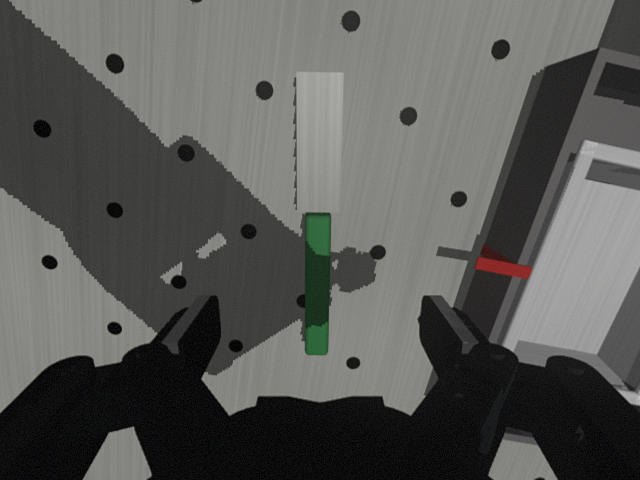

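The wrist view shows the green handle from (317,214) to (316,354), in line with the tool, and the blade reaching up to (320,72). I descend and grip.

Request:
servo_tool --motion '[{"dr": [0, 0, 0.06], "delta_pos": [0, -0.02, 0.6], "hand": 1}, {"dr": [0, 0, 0.06], "delta_pos": [0, -0.02, 0.6], "hand": 1}, {"dr": [0, 0, 0], "delta_pos": [0, 0, 0.5], "hand": 1}, {"dr": [0, 0, 0], "delta_pos": [0, 0, 0.2], "hand": 1}, {"dr": [0, 0, 0], "delta_pos": [0, 0, 0], "hand": 1}]'

```text
time_s: 2.38
eef_pos: [405.3, -251.3, 13.6]
ee_rot: [0.003, 0.657, 0.753, 0.001]
force: [-0.9, -0.3, 0.5]
grip_width: 1.002
```

Run:
```python
from h import *
st()
```

```text
t 2.375 pos [ 405.272 -251.259   13.567] yaw 97.79 zaxis [ 0.005 -0.002 -1.   ] F [-0.896 -0.285  0.51 ] g 1.002 j [-0.803  0.513  1.869  0.003  0.755 -0.941]
```

Request:
servo_tool --motion '[{"dr": [0, 0, 0], "delta_pos": [0.03, -0.04, 0.17], "hand": 1}, {"dr": [0, 0, 0], "delta_pos": [0, 0, 0.02], "hand": 0}, {"dr": [0, 0, 0], "delta_pos": [0, 0, 0], "hand": 0}, {"dr": [0, 0, 0], "delta_pos": [0, 0, 0], "hand": 0}, {"dr": [0, 0, 0], "delta_pos": [0, 0, 0], "hand": 0}, {"dr": [0, 0, 0], "delta_pos": [0, 0, 0], "hand": 0}]' --squeeze 110

```text
time_s: 3.12
eef_pos: [404.1, -251.1, 6.3]
ee_rot: [0.005, 0.658, 0.753, 0.001]
force: [-0.0, 0.2, -1.5]
grip_width: 0.182
```

Run:
```python
from h import *
st()
```

```text
t 3.125 pos [ 404.145 -251.062    6.321] yaw 97.78 zaxis [ 0.008 -0.005 -1.   ] F [-0.043  0.236 -1.534] g 0.182 j [-0.804  0.524  1.878  0.003  0.73  -0.942]
```

Request:
servo_tool --motion '[{"dr": [0, 0, 0], "delta_pos": [0, 0, -0.3], "hand": 0}, {"dr": [0, 0, 0], "delta_pos": [0, 0, -0.7], "hand": 0}, {"dr": [0, 0, 0], "delta_pos": [0, 0, -0.8], "hand": 0}]'

```text
time_s: 3.5
eef_pos: [402.3, -249.5, 98.1]
ee_rot: [0.002, 0.658, 0.753, 0.001]
force: [0.0, -0.6, -1.7]
grip_width: 0.181
```

Run:
```python
from h import *
st()
p,d=capture('wrist');save('w3',p)
plan([([410,187,170],down(-2),10)],hand=0)
```

```text
t 3.5 pos [ 402.251 -249.493   98.117] yaw 97.77 zaxis [ 0.004 -0.001 -1.   ] F [ 0.    -0.584 -1.679] g 0.181 j [-0.805  0.358  1.821  0.003  0.959 -0.942]
{"dr":[0.01,-0.00,1.00],"delta_pos":[0.87,0.13,-0.14],"hand":0},
{"dr":[0.01,-0.00,1.00],"delta_pos":[0.88,-0.02,-0.14],"hand":0},
{"dr":[0.01,-0.00,1.00],"delta_pos":[0.86,-0.17,-0.14],"hand":0},
{"dr":[0.01,-0.00,1.00],"delta_pos":[0.82,-0.32,-0.14],"hand":0},
{"dr":[0.01,-0.00,1.00],"delta_pos":[0.75,-0.46,-0.14],"hand":0},
{"dr":[0.01,-0.00,1.00],"delta_pos":[0.66,-0.58,-0.14],"hand":0},
{"dr":[0.01,-0.00,1.00],"delta_pos":[0.55,-0.68,-0.14],"hand":0},
{"dr":[0.01,-0.00,1.00],"delta_pos":[0.42,-0.77,-0.14],"hand":0},
{"dr":[0.01,-0.00,1.00],"delta_pos":[0.28,-0.83,-0.14],"hand":0},
{"dr":[0.01,-0.00,1.00],"delta_pos":[0.13,-0.87,-0.14],"hand":0}
```

View pics/w3.png

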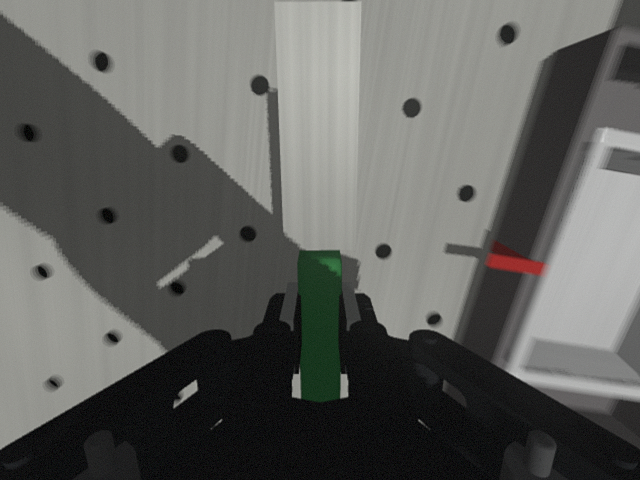

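The wrist view shows the blade held level and in line with the tool, tip at about (318,2). I swing it to the front of the dock.

Request:
servo_tool --motion '[{"dr": [0, 0, 1], "delta_pos": [0.87, 0.13, -0.2], "hand": 0}, {"dr": [0, 0, 1], "delta_pos": [0.88, -0.02, -0.2], "hand": 0}, {"dr": [0, 0, 1], "delta_pos": [0.86, -0.17, -0.2], "hand": 0}, {"dr": [0, 0, 1], "delta_pos": [0.82, -0.32, -0.15], "hand": 0}, {"dr": [0, 0, 1], "delta_pos": [0.75, -0.46, -0.15], "hand": 0}, {"dr": [0, 0, 1], "delta_pos": [0.66, -0.58, -0.15], "hand": 0}, {"dr": [0, 0, 1], "delta_pos": [0.55, -0.68, -0.15], "hand": 0}, {"dr": [0, 0, 1], "delta_pos": [0.42, -0.77, -0.15], "hand": 0}, {"dr": [0, 0, 1], "delta_pos": [0.25, -0.8, -0.1], "hand": 0}, {"dr": [0, 0, 0.8], "delta_pos": [0, -0.5, 0], "hand": 0}, {"dr": [0, 0, 0], "delta_pos": [0, 0, 0], "hand": 0}]'

```text
time_s: 4.92
eef_pos: [407.8, 165.2, 180.0]
ee_rot: [0.006, 1.0, -0.001, 0.012]
force: [0.2, -0.6, -1.7]
grip_width: 0.178
```

Run:
```python
from h import *
st()
p,d=capture('wrist');save('w4',p);W=cloud('wrist',d);np.savez('w4.npz',p=p,d=d,W=W)
p,d=capture('scene');save('s4',p)
```

```text
t 4.925 pos [407.772 165.183 179.992] yaw -0.11 zaxis [ 0.023 -0.012 -1.   ] F [ 0.245 -0.57  -1.7  ] g 0.178 j [ 0.126  0.168  1.826 -0.016  1.126  1.706]
```

View pics/w4.png

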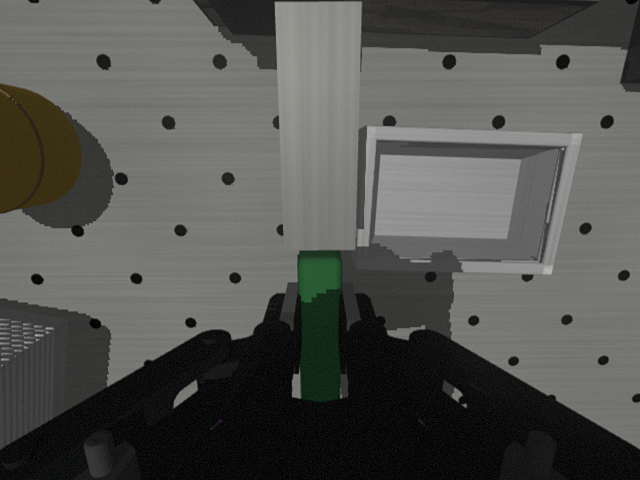

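View pics/s4.png

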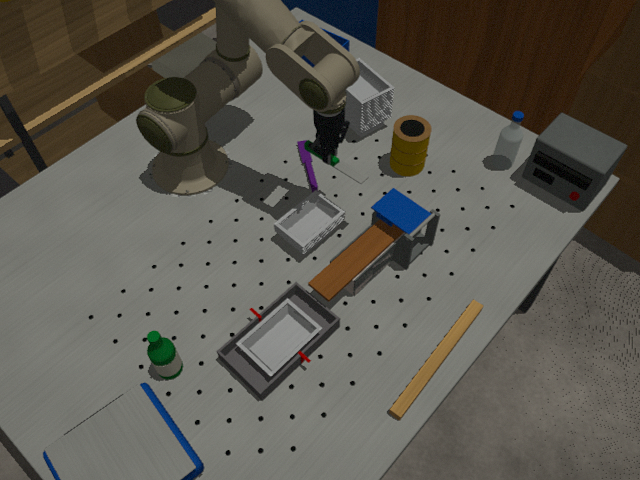

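Run:
```python
from h import *
z=np.load('w4.npz');W=z['W'];d=z['d']
s,p,r=cur()
T=r.inv().apply((W.reshape(-1,3)-p)).reshape(W.shape)
for v in [5,40,80,120,160,200,240]:
    print(v,T[v,318],W[v,318],d[v,318], 'edges', T[v,285],T[v,352])
# handle
for v in [260,280,300,340,380]: print(v,T[v,318],d[v,318])
```

```text
5 [115.093  -1.401  -7.321] [523.102 165.117 189.849] 117.50424 edges [114.835 -12.81   -8.079] [114.716  10.331  -8.439]
40 [103.842  -1.404  -8.986] [511.816 165.162 191.253] 119.02859 edges [103.965 -13.075  -8.503] [104.19   10.686  -7.647]
80 [91.281 -1.429 -6.87 ] [499.307 165.185 188.845] 124.55037 edges [ 90.776 -13.301  -9.975] [91.231 11.075 -7.195]
120 [77.334 -1.442 -7.3  ] [485.354 165.229 188.951] 128.01062 edges [ 77.266 -13.84   -8.381] [77.306 11.393 -7.814]
160 [62.548 -1.46  -6.919] [470.581 165.27  188.228] 132.48236 edges [ 62.535 -14.418  -6.738] [62.52  11.931 -6.277]
200 [46.783 -1.476 -7.062] [454.817 165.317 188.005] 136.7233 edges [ 46.994 -14.696  -8.364] [46.817 12.265 -7.236]
240 [29.964 -1.494 -7.172] [438.    165.368 187.725] 141.28835 edges [ 30.256 -15.184  -8.201] [30.143 12.664 -7.769]
260 [ 24.895  -1.444 -17.852] 132.43599
280 [ 16.639  -1.451 -18.311] 134.28775
300 [  7.546  -1.464 -17.562] 137.5321
340 [-10.838  -1.483 -17.801] 142.40804
380 [-30.786  -1.505 -17.793] 147.95549
```

```bash
cat >> h.py <<'E'
O=np.array([617,191.5,0]); YAW=-2.0
RD=R.from_euler('z',YAW,degrees=True)
def D2W(x,y,z): return O+RD.apply([x,y,z])
def W2D(p): return RD.inv().apply(np.array(p)-O)
E
python3 - <<'E'
from h import *
plan([(D2W(-197,-11,125),down(-2),3),(D2W(-197,-11,111.3),down(-2),1)],hand=0)
E
```

```text
{"dr":[0.02,-0.04,0.06],"delta_pos":[0.07,-0.16,0.37],"hand":0},
{"dr":[0.02,-0.04,0.06],"delta_pos":[0.07,-0.16,0.37],"hand":0},
{"dr":[0.02,-0.04,0.06],"delta_pos":[0.07,-0.16,0.37],"hand":0},
{"dr":[0.00,0.00,0.00],"delta_pos":[0.00,0.00,0.27],"hand":0}
```

Request:
servo_tool --motion '[{"dr": [0.02, -0.04, 0.06], "delta_pos": [0.07, -0.16, 0.37], "hand": 0}, {"dr": [0.02, -0.04, 0.06], "delta_pos": [0.07, -0.16, 0.37], "hand": 0}, {"dr": [0.02, -0.04, 0.06], "delta_pos": [0.07, -0.16, 0.37], "hand": 0}, {"dr": [0, 0, 0], "delta_pos": [0, 0, 0.1], "hand": 0}, {"dr": [0, 0, 0], "delta_pos": [0, 0, 0], "hand": 0}]'

```text
time_s: 5.65
eef_pos: [421.8, 183.1, 119.3]
ee_rot: [0.001, 1.0, -0.016, 0.002]
force: [-0.0, -0.2, -2.1]
grip_width: 0.174
```

Run:
```python
from h import *
st()
p,d=capture('wrist');save('w5',p);W=cloud('wrist',d);np.savez('w5.npz',p=p,d=d,W=W)
p,d=capture('scene');save('s5',cv2.resize(p[160:260,290:450],None,fx=5,fy=5,interpolation=cv2.INTER_CUBIC)); np.savez('s5.npz',p=p,d=d,W=cloud('scene',d))
plan([(D2W(-197,-11,111.3),down(-2),2)],hand=0)
```

```text
t 5.65 pos [421.752 183.099 119.328] yaw -1.84 zaxis [ 0.004 -0.002 -1.   ] F [-0.03  -0.225 -2.06 ] g 0.174 j [ 0.155  0.299  1.838 -0.003  1.001  1.76 ]
{"dr":[0.00,-0.01,0.01],"delta_pos":[-0.02,-0.04,0.08],"hand":0},
{"dr":[0.00,-0.01,0.01],"delta_pos":[-0.02,-0.04,0.08],"hand":0}
```

View pics/w5.png

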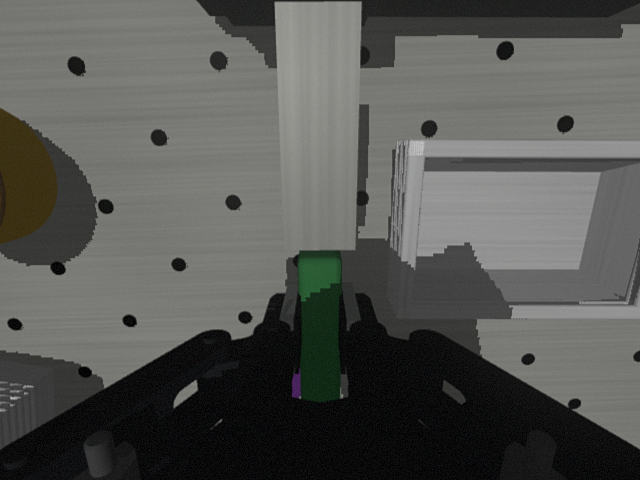

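View pics/s5.png

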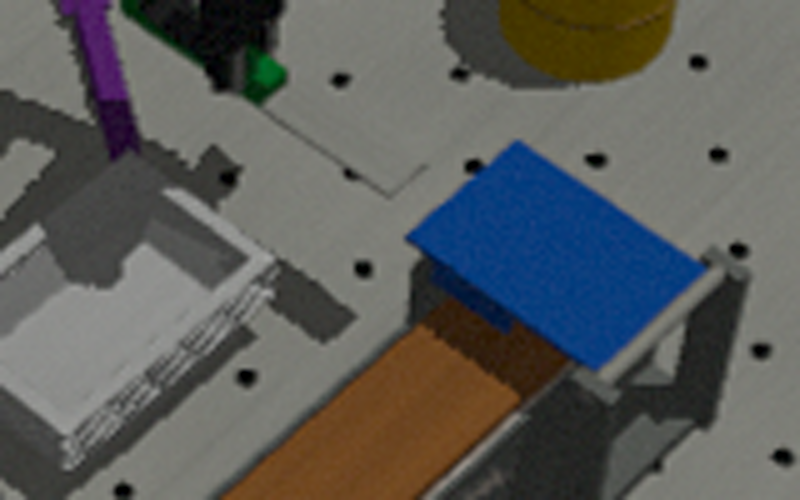

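```bash
cat > cov.py <<'E'
from h import *
def fit(f,bx):
    z=np.load(f);p=z['p'].astype(int);W=z['W'];v,u=np.mgrid[0:480,0:640]
    m=(p[...,2]>p[...,0]+60)&(p[...,2]>120)&(u>bx[0])&(u<bx[2])&(v>bx[1])&(v<bx[3])&np.isfinite(W[...,0])
    q=W2D_arr(W[m]); q=q[q[:,2]>100]
    A=np.c_[q[:,0],q[:,1],np.ones(len(q))]
    for k in range(5):
        c,*_=np.linalg.lstsq(A,q[:,2],rcond=None); e=q[:,2]-A@c; k2=abs(e)<2.5*e.std(); A=A[k2];q=q[k2]
    print(f,len(q),'slope x,y',c[:2],'z at hinge/mid/lip',[c@[x,0,1] for x in(75,10,-55)],'min',np.percentile(q,0.5,0),'max',np.percentile(q,99.5,0),cv2.minAreaRect(q[:,:2].astype(np.float32)))
def W2D_arr(P): return RD.inv().apply(P-O)
fit('top0.npz',(210,160,270,230)); fit('scene0.npz',(360,180,450,250))
E
python3 cov.py
```

```text
top0.npz 1801 slope x,y [-0.007 -0.001] z at hinge/mid/lip [np.float64(130.55111228278292), np.float64(131.0287499715457), np.float64(131.50638766030843)] min [-52.123 -44.643 126.138] max [ 71.598  43.056 135.975] ((10.215770721435547, -0.6903915405273438), (126.00621032714844, 88.91845703125), 0.15729032456874847)
scene0.npz 1278 slope x,y [-0.004 -0.009] z at hinge/mid/lip [np.float64(129.30995569288817), np.float64(129.5954768529197), np.float64(129.8809980129512)] min [-53.742 -45.802 124.079] max [ 69.25   42.455 135.363] ((7.726306915283203, -2.2245712280273438), (127.42464447021484, 91.99004364013672), 0.34024369716644287)
```

Request:
servo_tool --motion '[{"dr": [0, -0.02, 0], "delta_pos": [0, -0.08, 0.16], "hand": 0}, {"dr": [0, 0, 0], "delta_pos": [0, 0, 0], "hand": 0}]'

```text
time_s: 6.0
eef_pos: [422.4, 187.4, 112.0]
ee_rot: [0.001, 1.0, -0.016, 0.002]
force: [-0.3, -1.3, -1.9]
grip_width: 0.179
```

Run:
```python
from h import *
st(); print(W2D(cur()[1]))
```

```text
t 6.0 pos [422.365 187.382 112.017] yaw -1.85 zaxis [ 0.003 -0.001 -1.   ] F [-0.318 -1.304 -1.925] g 0.179 j [ 0.164  0.315  1.838 -0.002  0.985  1.768]
[-194.373  -10.908  112.017]
```

Request:
servo_tool --motion '[{"dr": [0, 0, 0], "delta_pos": [0.25, 0, 0], "hand": 0}, {"dr": [0, 0, 0], "delta_pos": [0.25, 0, 0], "hand": 0}, {"dr": [0, 0, 0], "delta_pos": [0.25, 0, 0], "hand": 0}, {"dr": [0, 0, 0], "delta_pos": [0.15, 0, 0], "hand": 0}, {"dr": [0, 0, 0], "delta_pos": [0, 0, 0], "hand": 0}]'

```text
time_s: 6.62
eef_pos: [471.5, 185.7, 112.4]
ee_rot: [0.0, 1.0, -0.016, 0.002]
force: [-0.6, 0.2, -1.8]
grip_width: 0.181
```

Run:
```python
from h import *
st(); print(W2D(cur()[1]))
p,d=capture('wrist');save('w6',p)
p,d=capture('scene');save('s6',cv2.resize(p[160:260,290:450],None,fx=5,fy=5,interpolation=cv2.INTER_CUBIC))
```

```text
t 6.625 pos [471.507 185.745 112.418] yaw -1.85 zaxis [ 0.004 -0.001 -1.   ] F [-0.579  0.249 -1.847] g 0.181 j [ 0.145  0.401  1.709 -0.002  1.027  1.749]
[-145.204  -10.829  112.418]
```

View pics/w6.png

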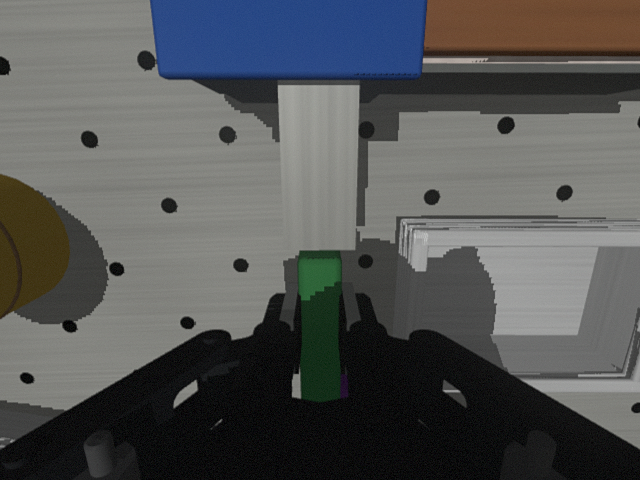

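View pics/s6.png

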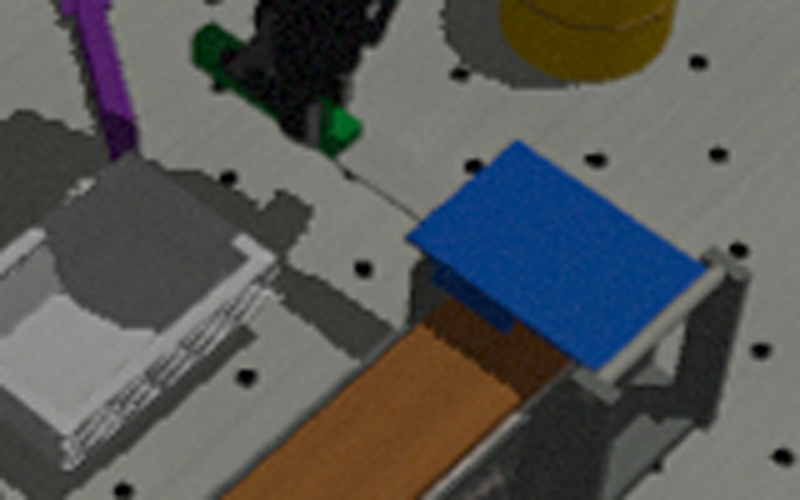

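```bash
cat >> h.py <<'E'
def arcT(t,rho=103,e=0): 
    return D2W(75-rho*np.cos(t)-3*np.sin(t)-117+e*np.sin(t), -11, 127+rho*np.sin(t)-3*np.cos(t)-7.2+e*np.cos(t))
E
python3 - <<'E'
from h import *
plan([(arcT(t),down(-2),1) for t in (0,.12,.24,.36,.48,.6)],hand=0)
E
```

```text
{"dr":[0.01,-0.02,0.02],"delta_pos":[0.02,0.00,-0.09],"hand":0},
{"dr":[0.00,0.00,0.00],"delta_pos":[0.01,0.00,-0.25],"hand":0},
{"dr":[0.00,0.00,0.00],"delta_pos":[0.04,0.00,-0.24],"hand":0},
{"dr":[0.00,0.00,0.00],"delta_pos":[0.07,-0.00,-0.24],"hand":0},
{"dr":[0.00,0.00,0.00],"delta_pos":[0.09,-0.00,-0.23],"hand":0},
{"dr":[0.00,0.00,0.00],"delta_pos":[0.12,0.00,-0.22],"hand":0}
```

Request:
servo_tool --motion '[{"dr": [0, -0.02, 0], "delta_pos": [0.0, 0, -0.1], "hand": 0}, {"dr": [0, 0, 0], "delta_pos": [0, 0, -0.25], "hand": 0}, {"dr": [0, 0, 0], "delta_pos": [0.04, 0, -0.25], "hand": 0}, {"dr": [0, 0, 0], "delta_pos": [0.07, 0, -0.25], "hand": 0}]'

```text
time_s: 7.22
eef_pos: [475.4, 185.7, 157.4]
ee_rot: [0.001, 1.0, -0.016, -0.001]
force: [0.2, -1.0, -3.3]
grip_width: 0.182
```

Run:
```python
from h import *
st(); print(W2D(cur()[1]))
p,d=capture('wrist');save('w7',p)
p,d=capture('scene');save('s7',cv2.resize(p[160:260,290:450],None,fx=5,fy=5,interpolation=cv2.INTER_CUBIC))
plan([(arcT(t),down(-2),1) for t in (.48,.6,.72,.84,.96,1.08)],hand=0)
```

```text
t 7.225 pos [475.419 185.741 157.423] yaw -1.81 zaxis [-0.002 -0.001 -1.   ] F [ 0.2   -1.022 -3.301] g 0.182 j [ 0.143  0.354  1.645 -0.001  1.145  1.746]
[-141.294  -10.697  157.423]
{"dr":[0.00,-0.01,0.02],"delta_pos":[0.11,0.01,-0.13],"hand":0},
{"dr":[0.00,0.00,0.00],"delta_pos":[0.12,0.00,-0.22],"hand":0},
{"dr":[0.00,0.00,0.00],"delta_pos":[0.15,0.00,-0.20],"hand":0},
{"dr":[0.00,0.00,0.00],"delta_pos":[0.17,-0.00,-0.18],"hand":0},
{"dr":[0.00,0.00,0.00],"delta_pos":[0.19,0.00,-0.16],"hand":0},
{"dr":[0.00,0.00,0.00],"delta_pos":[0.21,-0.00,-0.14],"hand":0}
```

View pics/s7.png

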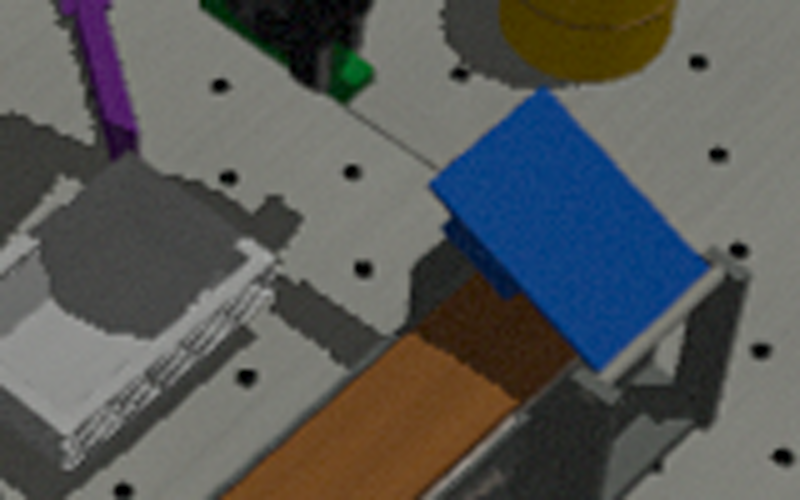

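View pics/w7.png

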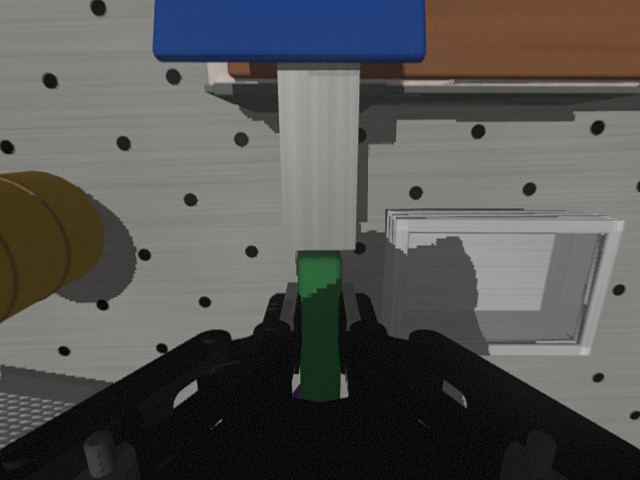

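The scene crop shows the cover's lip raised by the blade (lip corner at about (435,185)), and the forces are small. I continue the arc.

Request:
servo_tool --motion '[{"dr": [0, 0, 0], "delta_pos": [0.11, 0, -0.14], "hand": 0}, {"dr": [0, 0, 0], "delta_pos": [0.12, 0, -0.22], "hand": 0}, {"dr": [0, 0, 0], "delta_pos": [0.15, 0, -0.2], "hand": 0}, {"dr": [0, 0, 0], "delta_pos": [0.17, 0, -0.18], "hand": 0}, {"dr": [0, 0, 0], "delta_pos": [0.19, 0, -0.16], "hand": 0}]'

```text
time_s: 7.95
eef_pos: [515.0, 184.6, 205.6]
ee_rot: [0.001, 1.0, -0.016, -0.001]
force: [-1.1, -0.9, -2.8]
grip_width: 0.176
```

Run:
```python
from h import *
st(); print(W2D(cur()[1]), [W2D(arcT(t)) for t in (.96,1.08)])
p,d=capture('scene');save('s8',cv2.resize(p[140:260,290:450],None,fx=5,fy=5,interpolation=cv2.INTER_CUBIC))
plan([(arcT(t),down(-2),1) for t in (1.1,1.22,1.34,1.46,1.58,1.7,1.82,1.92,2.0)],hand=0)
```

```text
t 7.95 pos [514.972 184.57  205.575] yaw -1.81 zaxis [-0.001 -0.001 -1.   ] F [-1.098 -0.906 -2.813] g 0.176 j [ 0.13   0.382  1.469 -0.001  1.291  1.733]
[-101.724  -10.486  205.575] [array([-103.53 ,  -11.   ,  202.456]), array([-93.193, -11.   , 209.228])]
{"dr":[0.00,-0.01,0.02],"delta_pos":[0.18,0.01,-0.07],"hand":0},
{"dr":[0.00,0.00,0.00],"delta_pos":[0.22,0.00,-0.11],"hand":0},
{"dr":[0.00,0.00,0.00],"delta_pos":[0.23,0.00,-0.08],"hand":0},
{"dr":[0.00,0.00,0.00],"delta_pos":[0.24,-0.00,-0.05],"hand":0},
{"dr":[0.00,0.00,0.00],"delta_pos":[0.25,0.00,-0.02],"hand":0},
{"dr":[0.00,0.00,0.00],"delta_pos":[0.25,-0.00,0.01],"hand":0},
{"dr":[0.00,0.00,0.00],"delta_pos":[0.24,-0.00,0.04],"hand":0},
{"dr":[0.00,0.00,0.00],"delta_pos":[0.20,0.00,0.05],"hand":0},
{"dr":[0.00,0.00,0.00],"delta_pos":[0.15,0.00,0.06],"hand":0}
```

View pics/s8.png

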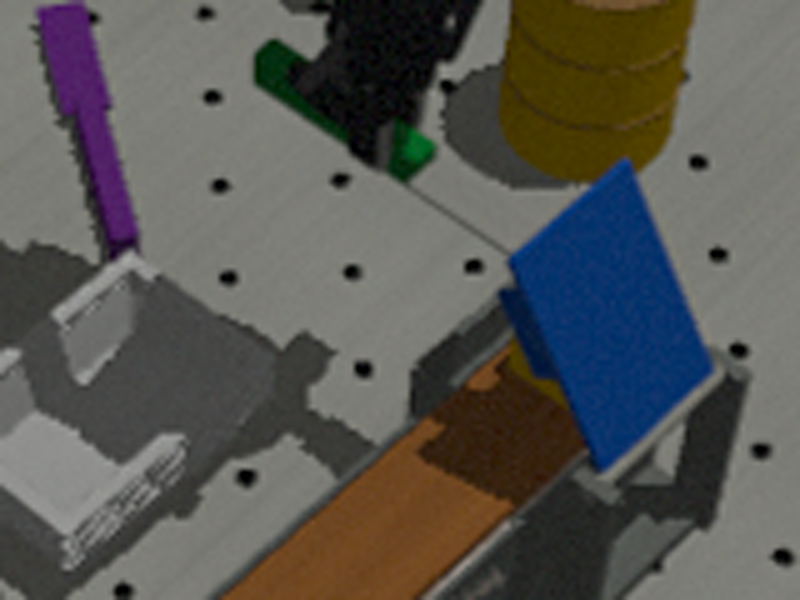

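Request:
servo_tool --motion '[{"dr": [0, 0, 0], "delta_pos": [0.18, 0, -0.08], "hand": 0}, {"dr": [0, 0, 0], "delta_pos": [0.22, 0, -0.1], "hand": 0}, {"dr": [0, 0, 0], "delta_pos": [0.23, 0, -0.08], "hand": 0}, {"dr": [0, 0, 0], "delta_pos": [0.24, 0, -0.05], "hand": 0}, {"dr": [0, 0, 0], "delta_pos": [0.25, 0, -0.02], "hand": 0}, {"dr": [0, 0, 0], "delta_pos": [0.25, 0, 0.01], "hand": 0}, {"dr": [0, 0, 0], "delta_pos": [0.24, 0, 0.04], "hand": 0}]'

```text
time_s: 8.88
eef_pos: [600.3, 181.8, 223.3]
ee_rot: [0.0, 1.0, -0.016, 0.002]
force: [-1.0, 0.0, -1.6]
grip_width: 0.18
```

Run:
```python
from h import *
st(); print(W2D(cur()[1]), [W2D(arcT(t)) for t in (1.82,1.95)])
p,d=capture('scene');save('s9',cv2.resize(p[140:260,290:450],None,fx=5,fy=5,interpolation=cv2.INTER_CUBIC))
p,d=capture('wrist');save('w9',p)
```

```text
t 8.875 pos [600.339 181.846 223.287] yaw -1.83 zaxis [ 0.003 -0.    -1.   ] F [-1.021  0.023 -1.57 ] g 0.180 j [ 0.108  0.547  1.173 -0.001  1.418  1.711]
[-16.313 -10.23  223.287] [array([-19.504, -11.   , 220.358]), array([ -6.658, -11.   , 216.593])]
```

View pics/s9.png

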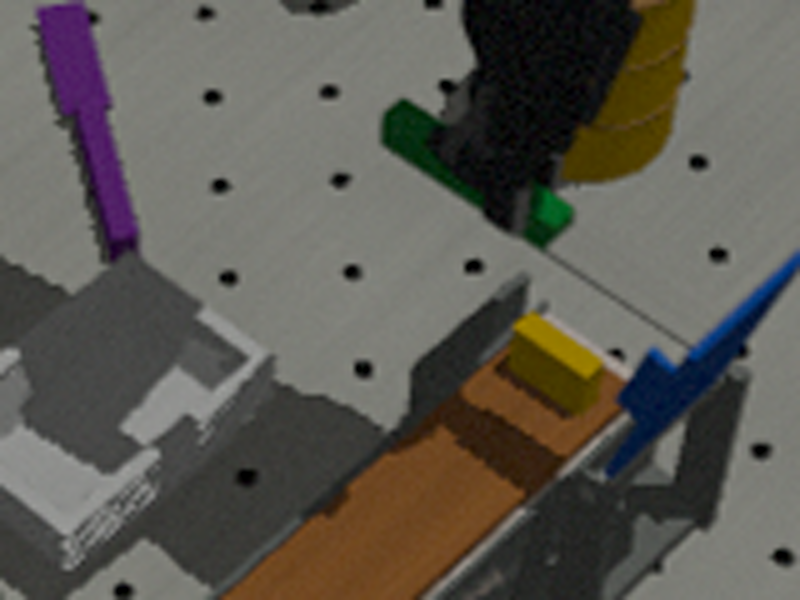

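View pics/w9.png

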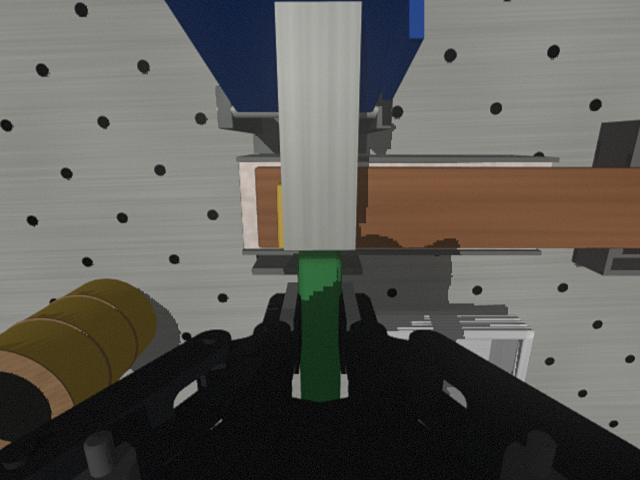

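Request:
servo_tool --motion '[{"dr": [0, 0, 0], "delta_pos": [0.18, 0, 0.05], "hand": 0}, {"dr": [0, 0, 0], "delta_pos": [0.1, 0, 0.03], "hand": 0}, {"dr": [0, 0, 0], "delta_pos": [0.04, 0, 0.01], "hand": 0}]'

```text
time_s: 9.35
eef_pos: [612.5, 181.7, 218.3]
ee_rot: [0.001, 1.0, -0.016, -0.005]
force: [-20.6, -1.5, 7.1]
grip_width: 0.183
```

Run:
```python
from h import *
st(); print(W2D(cur()[1]), [W2D(arcT(t)) for t in (1.82,1.95)])
```

```text
t 9.35 pos [612.497 181.674 218.332] yaw -1.81 zaxis [-0.01  -0.001 -1.   ] F [-20.621  -1.548   7.121] g 0.183 j [ 0.105  0.585  1.124 -0.     1.443  1.708]
[ -4.157  -9.977 218.332] [array([-19.504, -11.   , 220.358]), array([ -6.658, -11.   , 216.593])]
```

Request:
servo_tool --motion '[{"dr": [0, 0, 0], "delta_pos": [-0.4, 0, 0], "hand": 0}, {"dr": [0, 0, 0], "delta_pos": [-0.8, 0, -0.05], "hand": 0}, {"dr": [0, 0, 0], "delta_pos": [-0.9, 0, 0], "hand": 0}, {"dr": [0, 0, 0], "delta_pos": [-0.9, 0, 0], "hand": 0}, {"dr": [0, 0, 0], "delta_pos": [-0.9, 0, 0], "hand": 0}, {"dr": [0, 0, 0], "delta_pos": [0, 0, 0], "hand": 0}]'

```text
time_s: 10.1
eef_pos: [412.5, 187.9, 222.9]
ee_rot: [0.001, 1.0, -0.016, -0.004]
force: [0.4, 0.6, -0.7]
grip_width: 0.177
```

Run:
```python
from h import *
st()
p,d=capture('wrist');save('w10',p);W=cloud('wrist',d)
s,pp,r=cur()
T=r.inv().apply((W.reshape(-1,3)-pp)).reshape(W.shape)
for v in [5,80,160,240,280,380]: print(v,T[v-2:v+3,310:326].reshape(-1,3).mean(0))
p,d=capture('scene');save('s10',cv2.resize(p[100:280,250:490],None,fx=3.3,fy=3.3,interpolation=cv2.INTER_CUBIC))
p,d=capture('top');save('t10',p);np.savez('t10.npz',p=p,d=d,W=cloud('top',d))
plan([([404,-250,150],down(98),10)],hand=0)
```

```text
t 10.1 pos [412.456 187.899 222.863] yaw -1.81 zaxis [-0.007 -0.001 -1.   ] F [ 0.407  0.641 -0.743] g 0.177 j [0.168 0.165 1.709 0.    1.275 1.77 ]
5 [114.955  -0.862  -7.993]
80 [nan nan nan]
160 [nan nan nan]
240 [30.291 -1.042 -7.538]
280 [ 16.705  -1.002 -17.881]
380 [-30.653  -1.106 -17.565]
{"dr":[-0.00,0.00,-1.00],"delta_pos":[0.01,0.88,0.15],"hand":0},
{"dr":[-0.00,0.00,-1.00],"delta_pos":[-0.14,0.86,0.15],"hand":0},
{"dr":[-0.00,0.00,-1.00],"delta_pos":[-0.29,0.82,0.15],"hand":0},
{"dr":[-0.00,0.00,-1.00],"delta_pos":[-0.43,0.76,0.15],"hand":0},
{"dr":[-0.00,0.00,-1.00],"delta_pos":[-0.56,0.68,0.15],"hand":0},
{"dr":[-0.00,0.00,-1.00],"delta_pos":[-0.67,0.57,0.15],"hand":0},
{"dr":[-0.00,0.00,-1.00],"delta_pos":[-0.75,0.44,0.15],"hand":0},
{"dr":[-0.00,0.00,-1.00],"delta_pos":[-0.82,0.31,0.15],"hand":0},
{"dr":[-0.00,0.00,-1.00],"delta_pos":[-0.86,0.16,0.15],"hand":0},
{"dr":[-0.00,0.00,-1.00],"delta_pos":[-0.88,0.01,0.15],"hand":0}
```

View pics/s10.png

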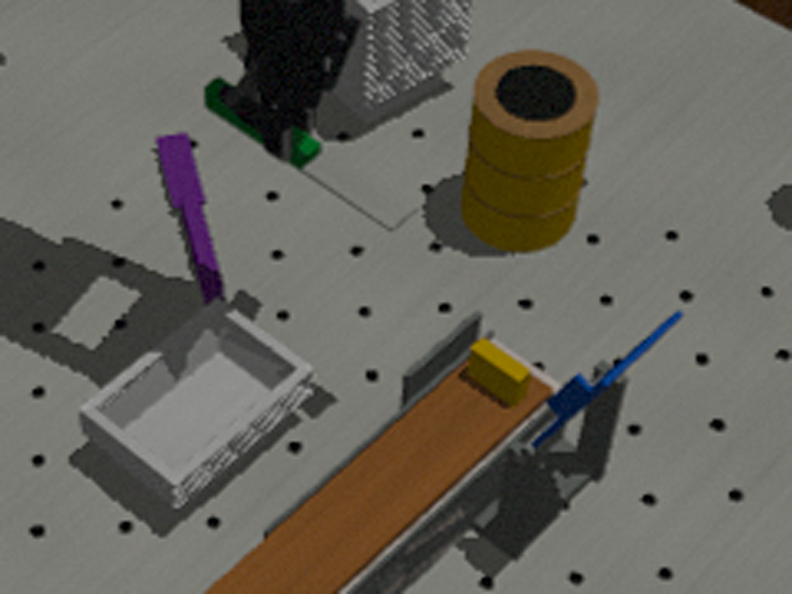

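View pics/t10.png

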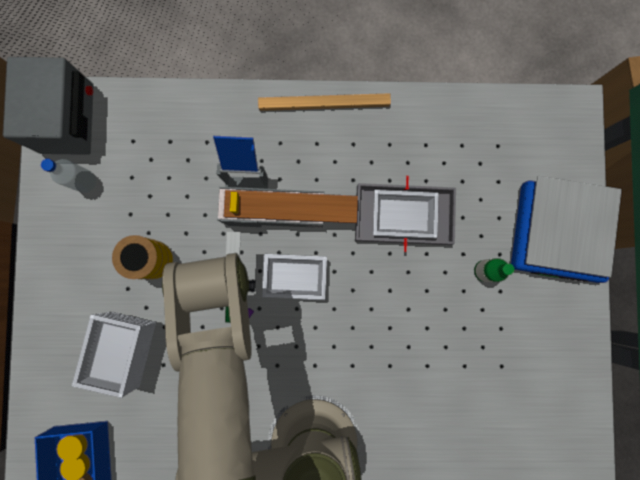

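The cover stands open past upright (scene crop, (620,375)) and the batten is free. I carry the blade back to its original spot.

Request:
servo_tool --motion '[{"dr": [0, 0, -1], "delta_pos": [0, 0.88, 0.1], "hand": 0}, {"dr": [0, 0, -1], "delta_pos": [-0.14, 0.86, 0.15], "hand": 0}, {"dr": [0, 0, -1], "delta_pos": [-0.29, 0.82, 0.15], "hand": 0}, {"dr": [0, 0, -1], "delta_pos": [-0.43, 0.76, 0.15], "hand": 0}, {"dr": [0, 0, -1], "delta_pos": [-0.56, 0.68, 0.15], "hand": 0}, {"dr": [0, 0, -1], "delta_pos": [-0.67, 0.57, 0.15], "hand": 0}, {"dr": [0, 0, -1], "delta_pos": [-0.75, 0.44, 0.2], "hand": 0}, {"dr": [0, 0, -1], "delta_pos": [-0.82, 0.31, 0.3], "hand": 0}, {"dr": [0, 0, -1], "delta_pos": [-0.86, 0.16, 0.4], "hand": 0}, {"dr": [0, 0, -1], "delta_pos": [-0.5, 0, 0.4], "hand": 0}, {"dr": [0, 0, 0], "delta_pos": [0, 0, 0], "hand": 0}]'

```text
time_s: 11.62
eef_pos: [412.0, -241.0, 113.4]
ee_rot: [0.0, 0.653, 0.758, -0.001]
force: [1.1, -0.1, -1.6]
grip_width: 0.181
```

Run:
```python
from h import *
st()
plan([([404,-245,15],down(98),4)],hand=0)
```

```text
t 11.625 pos [ 412.036 -241.046  113.401] yaw 98.51 zaxis [-0.002 -0.002 -1.   ] F [ 1.057 -0.059 -1.629] g 0.181 j [-0.774  0.344  1.791 -0.003  1.006 -0.92 ]
{"dr":[-0.00,0.00,0.01],"delta_pos":[-0.01,-0.04,0.49],"hand":0},
{"dr":[-0.00,0.00,0.01],"delta_pos":[-0.01,-0.04,0.49],"hand":0},
{"dr":[-0.00,0.00,0.01],"delta_pos":[-0.01,-0.04,0.49],"hand":0},
{"dr":[-0.00,0.00,0.01],"delta_pos":[-0.01,-0.04,0.49],"hand":0}
```

Request:
servo_tool --motion '[{"dr": [0, 0, 0], "delta_pos": [-0.02, -0.06, 0.6], "hand": 0}, {"dr": [0, 0, 0], "delta_pos": [-0.02, -0.06, 0.6], "hand": 0}, {"dr": [0, 0, 0], "delta_pos": [0, 0, 0.5], "hand": 0}, {"dr": [0, 0, 0], "delta_pos": [0, 0, 0.2], "hand": 0}, {"dr": [0, 0, 0], "delta_pos": [0, 0, 0.05], "hand": 0}, {"dr": [0, 0, 0], "delta_pos": [0, 0, 0], "hand": 0}]'

```text
time_s: 12.38
eef_pos: [410.5, -244.8, 17.0]
ee_rot: [0.004, 0.658, 0.753, -0.001]
force: [-0.2, -0.3, -1.4]
grip_width: 0.182
```

Run:
```python
from h import *
st()
```

```text
t 12.375 pos [ 410.463 -244.757   17.012] yaw 97.69 zaxis [ 0.004 -0.007 -1.   ] F [-0.227 -0.292 -1.397] g 0.182 j [-0.782  0.507  1.865 -0.003  0.762 -0.914]
```

Request:
servo_tool --motion '[{"dr": [0, 0.03, 0], "delta_pos": [0, 0, 0.12], "hand": 0}, {"dr": [0, 0, 0], "delta_pos": [0, 0, 0.06], "hand": 0}, {"dr": [0, 0, 0], "delta_pos": [0, 0, 0.04], "hand": 0}, {"dr": [0, 0, 0], "delta_pos": [0, 0, 0], "hand": 0}]'

```text
time_s: 12.88
eef_pos: [411.2, -245.4, 6.6]
ee_rot: [0.003, 0.658, 0.753, 0.0]
force: [0.1, 0.0, -1.9]
grip_width: 0.178
```

Run:
```python
from h import *
st()
```

```text
t 12.875 pos [ 411.159 -245.356    6.635] yaw 97.65 zaxis [ 0.005 -0.003 -1.   ] F [ 0.05   0.047 -1.883] g 0.178 j [-0.784  0.529  1.866  0.002  0.741 -0.919]
```

Request:
servo_tool --motion '[{"dr": [0, 0, 0], "delta_pos": [0, 0, 0.03], "hand": 0}, {"dr": [0, 0, 0], "delta_pos": [0, 0, 0.01], "hand": 0}]'

```text
time_s: 13.12
eef_pos: [411.3, -245.5, 6.2]
ee_rot: [0.003, 0.658, 0.753, 0.0]
force: [-1.7, 0.6, 2.3]
grip_width: 0.181
```

Run:
```python
from h import *
st()
```

```text
t 13.125 pos [ 411.298 -245.461    6.205] yaw 97.67 zaxis [ 0.005 -0.003 -1.   ] F [-1.723  0.609  2.295] g 0.181 j [-0.784  0.53   1.865  0.001  0.74  -0.919]
```

Request:
servo_tool --motion '[{"dr": [0, 0, 0], "delta_pos": [0, 0, 0], "hand": 0.4}, {"dr": [0, 0, 0], "delta_pos": [0, 0, 0], "hand": 0.6}, {"dr": [0, 0, 0], "delta_pos": [0, 0, 0], "hand": 0.6}, {"dr": [0, 0, 0], "delta_pos": [0, 0, -0.2], "hand": 0.6}, {"dr": [0, 0, 0], "delta_pos": [0, 0, -0.6], "hand": 0.6}, {"dr": [0, 0, 0], "delta_pos": [0, 0, -0.9], "hand": 0.6}]'

```text
time_s: 13.88
eef_pos: [410.0, -244.4, 92.4]
ee_rot: [0.001, 0.658, 0.753, 0.0]
force: [0.4, 0.4, -0.1]
grip_width: 0.604
```

Run:
```python
from h import *
st()
p,d=capture('wrist');save('w11',p)
z=np.load('t10.npz');W=z['W'];p=z['p'].astype(int);v,u=np.mgrid[0:480,0:640]
m=(p[...,0]>p[...,2]+90)&(p[...,1]>110)&(u>222)&(u<248)&(v>185)&(v<222)
q=W[m]; print('batten',m.sum(),np.median(q,0),cv2.minAreaRect(q[q[:,2]>108][:,:2].astype(np.float32)), W2D(np.median(q,0)))
m=(p[...,0]>p[...,2]+40)&(p[...,0]>p[...,1]+20)&(u>225)&(u<362)&(v>185)&(v<230)&(W[...,2]>74)&(W[...,2]<92)
q=W[m];print('board',cv2.minAreaRect(q[:,:2].astype(np.float32)),np.percentile(q,[.5,99.5],0))
save('t10c',cv2.resize(z['p'][160:260,210:420],None,fx=3.8,fy=3.8,interpolation=cv2.INTER_CUBIC))
```

```text
t 13.875 pos [ 410.003 -244.435   92.414] yaw 97.65 zaxis [ 0.002 -0.    -1.   ] F [ 0.443  0.4   -0.127] g 0.604 j [-0.784  0.376  1.812  0.001  0.952 -0.919]
batten 121 [619.286 204.99  117.381] ((619.1199951171875, 205.14280700683594), (15.053128242492676, 45.75790023803711), 84.67211151123047) [  1.814  13.561 117.381]
board ((614.1507568359375, 63.019264221191406), (335.75146484375, 70.19259643554688), 87.99779510498047) [[ 576.421 -102.441   76.212]
 [ 651.606  228.24    88.838]]
```

View pics/w11.png

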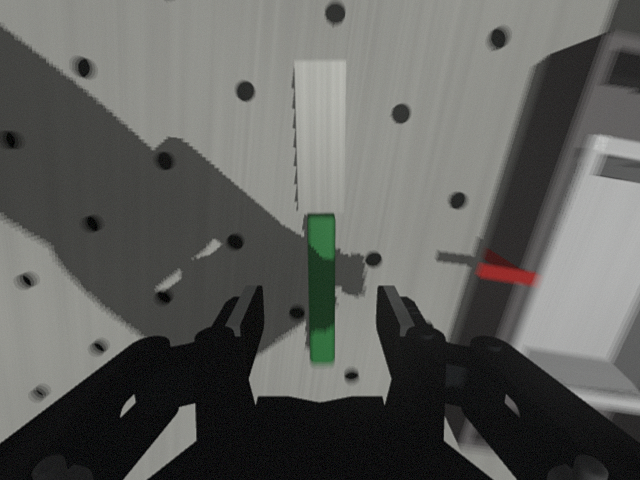

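View pics/t10c.png

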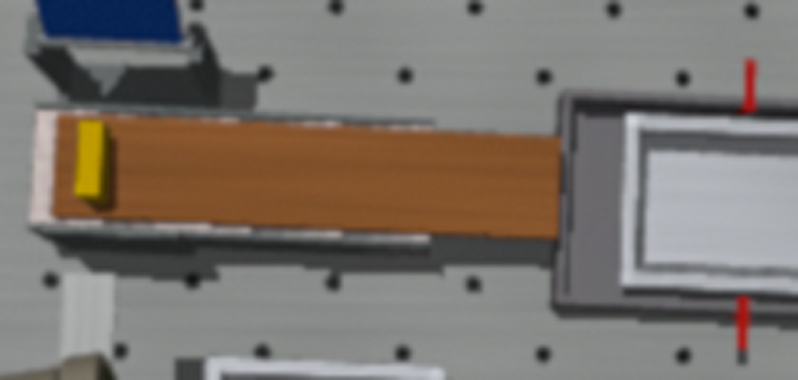

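The wrist view shows the blade lying flat on the bench: handle (320,215) to (322,362), tip at about (320,62). Next is the batten, at about (619,205) with its top at 117 mm, which agrees with the sizes given.

Run:
```python
from h import *
plan([([430,-205,180],down(104),2),([619,205,175],down(178),10)],hand=0.6)
```

```text
{"dr":[0.02,0.02,-0.32],"delta_pos":[0.38,0.24,-0.82],"hand":0.6},
{"dr":[0.02,0.02,-0.32],"delta_pos":[0.37,0.26,-0.82],"hand":0.6},
{"dr":[0.00,0.00,-0.74],"delta_pos":[0.70,0.57,0.01],"hand":0.6},
{"dr":[0.00,0.00,-0.74],"delta_pos":[0.63,0.65,0.01],"hand":0.6},
{"dr":[0.00,0.00,-0.74],"delta_pos":[0.54,0.73,0.01],"hand":0.6},
{"dr":[0.00,0.00,-0.74],"delta_pos":[0.44,0.79,0.01],"hand":0.6},
{"dr":[0.00,0.00,-0.74],"delta_pos":[0.33,0.84,0.01],"hand":0.6},
{"dr":[0.00,0.00,-0.74],"delta_pos":[0.22,0.88,0.01],"hand":0.6},
{"dr":[0.00,0.00,-0.74],"delta_pos":[0.11,0.90,0.01],"hand":0.6},
{"dr":[0.00,0.00,-0.74],"delta_pos":[-0.01,0.90,0.01],"hand":0.6},
{"dr":[0.00,0.00,-0.74],"delta_pos":[-0.12,0.89,0.01],"hand":0.6},
{"dr":[0.00,0.00,-0.74],"delta_pos":[-0.24,0.87,0.01],"hand":0.6}
```

Request:
servo_tool --motion '[{"dr": [0, 0, -0.3], "delta_pos": [0.38, 0.24, -0.85], "hand": 0.6}, {"dr": [0, 0, -0.3], "delta_pos": [0.37, 0.26, -0.85], "hand": 0.6}, {"dr": [0, 0, -0.75], "delta_pos": [0.7, 0.57, 0], "hand": 0.6}, {"dr": [0, 0, -0.75], "delta_pos": [0.63, 0.65, 0], "hand": 0.6}, {"dr": [0, 0, -0.75], "delta_pos": [0.54, 0.73, 0], "hand": 0.6}, {"dr": [0, 0, -0.75], "delta_pos": [0.44, 0.79, 0], "hand": 0.6}, {"dr": [0, 0, -0.75], "delta_pos": [0.33, 0.84, 0], "hand": 0.6}, {"dr": [0, 0, -0.75], "delta_pos": [0.22, 0.88, 0], "hand": 0.6}, {"dr": [0, 0, -0.75], "delta_pos": [0.11, 0.9, 0], "hand": 0.6}, {"dr": [0, 0, -0.75], "delta_pos": [0, 0.9, 0], "hand": 0.6}, {"dr": [0, 0, -0.75], "delta_pos": [-0.1, 0.7, 0], "hand": 0.6}, {"dr": [0, 0, 0], "delta_pos": [0, 0, 0], "hand": 0.6}]'

```text
time_s: 15.42
eef_pos: [595.2, 172.1, 192.9]
ee_rot: [0.011, 0.057, 0.998, -0.005]
force: [-0.1, -0.6, -0.3]
grip_width: 0.6
```

```bash
cat > bat.py <<'E'
from h import *
import sys
n=sys.argv[1]
st()
p,d=capture('wrist');save(n,p);W=cloud('wrist',d);np.savez(n+'.npz',p=p,d=d,W=W)
q=p.astype(int)
m=(q[...,0]>q[...,2]+70)&(q[...,1]>q[...,2]+45)&(W[...,2]>108)&(W[...,2]<125)
w=W[m]; rc=cv2.minAreaRect(w[:,:2].astype(np.float32)); print('batten',m.sum(),np.median(w,0),rc)
plan([([rc[0][0],rc[0][1],130],down(178),3)],hand=0.6)
E
python3 bat.py w12
```

```text
t 15.425 pos [595.158 172.09  192.904] yaw 173.52 zaxis [ 0.021 -0.012 -1.   ] F [-0.133 -0.637 -0.324] g 0.600 j [ 0.099  0.541  1.261 -0.015  1.319 -1.355]
batten 1296 [613.303 203.275 117.07 ] ((617.23974609375, 203.91236877441406), (15.332938194274902, 49.47423553466797), 86.81498718261719)
{"dr":[-0.02,0.04,-0.15],"delta_pos":[-0.11,0.24,0.42],"hand":0.6},
{"dr":[-0.02,0.04,-0.15],"delta_pos":[-0.12,0.23,0.42],"hand":0.6},
{"dr":[-0.02,0.04,-0.15],"delta_pos":[-0.13,0.23,0.42],"hand":0.6}
```

View pics/w12.png

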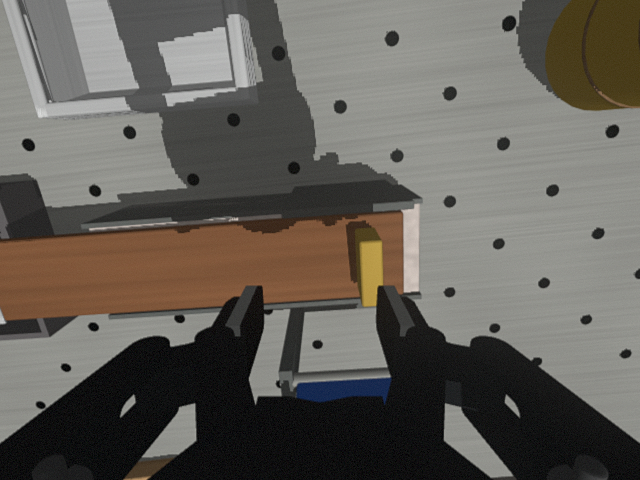

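The wrist view shows the yellow batten at (370,270) with the right finger almost in line above it. I centre over it at a safe height first.

Request:
servo_tool --motion '[{"dr": [-0.02, 0.04, -0.16], "delta_pos": [-0.12, 0.26, 0.2], "hand": 0.6}, {"dr": [-0.02, 0.04, -0.16], "delta_pos": [-0.13, 0.25, 0.4], "hand": 0.6}, {"dr": [-0.02, 0.04, -0.16], "delta_pos": [-0.14, 0.25, 0.4], "hand": 0.6}, {"dr": [0, 0, 0], "delta_pos": [0, 0, 0], "hand": 0.6}]'

```text
time_s: 15.98
eef_pos: [619.5, 205.8, 140.9]
ee_rot: [-0.0, 0.017, 1.0, -0.0]
force: [-0.4, 0.3, -0.8]
grip_width: 0.598
```

```bash
python3 bat.py w13
```

```text
t 15.975 pos [619.454 205.834 140.868] yaw 178.10 zaxis [-0.001 -0.    -1.   ] F [-0.403  0.33  -0.78 ] g 0.598 j [ 0.142  0.669  1.188  0.     1.286 -1.396]
batten 913 [632.061 205.357 118.321] ((631.1752319335938, 204.837646484375), (15.205610275268555, 22.141456604003906), 87.21116638183594)
{"dr":[0.00,0.00,0.00],"delta_pos":[-0.08,-0.00,0.08],"hand":0.6},
{"dr":[0.00,0.00,0.00],"delta_pos":[-0.08,-0.00,0.08],"hand":0.6},
{"dr":[0.00,0.00,0.00],"delta_pos":[-0.08,-0.00,0.08],"hand":0.6}
```

View pics/w13.png

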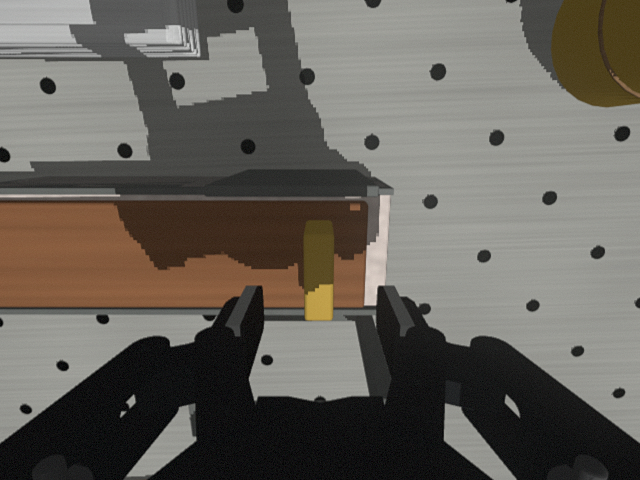

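The batten is centred between the fingers at (319,270). I descend.

Request:
servo_tool --motion '[{"dr": [0, 0, 0], "delta_pos": [0, 0, 0.35], "hand": 0.6}, {"dr": [0, 0, 0], "delta_pos": [0, 0, 0.35], "hand": 0.6}, {"dr": [0, 0, 0], "delta_pos": [0, 0, 0.2], "hand": 0.6}, {"dr": [0, 0, 0], "delta_pos": [0, 0, 0], "hand": 0.6}]'

```text
time_s: 16.52
eef_pos: [619.8, 204.2, 95.2]
ee_rot: [0.001, 0.018, 1.0, -0.0]
force: [0.1, -0.7, -0.1]
grip_width: 0.6
```

Run:
```python
from h import *
st()
```

```text
t 16.525 pos [619.755 204.173  95.216] yaw 177.94 zaxis [ 0.002 -0.    -1.   ] F [ 0.083 -0.674 -0.127] g 0.600 j [ 0.139  0.712  1.238 -0.     1.19  -1.395]
```

Request:
servo_tool --motion '[{"dr": [0, 0, 0], "delta_pos": [0, 0.02, 0.13], "hand": 0.6}, {"dr": [0, 0, 0], "delta_pos": [0, 0, 0], "hand": 0}, {"dr": [0, 0, 0], "delta_pos": [0, 0, 0], "hand": 0}, {"dr": [0, 0, 0], "delta_pos": [0, 0, 0], "hand": 0}, {"dr": [0, 0, 0], "delta_pos": [0, 0, 0], "hand": 0}]' --squeeze 60

```text
time_s: 17.15
eef_pos: [620.4, 205.3, 89.5]
ee_rot: [0.002, 0.018, 1.0, 0.0]
force: [-0.0, 0.5, -0.3]
grip_width: 0.178
```

Run:
```python
from h import *
st()
p,d=capture('wrist');save('w14',p)
p,d=capture('top');save('t14',p);W=cloud('top',d);np.savez('t14.npz',p=p,d=d,W=W)
```

```text
t 17.15 pos [620.388 205.304  89.541] yaw 177.95 zaxis [ 0.004  0.    -1.   ] F [-0.049  0.473 -0.269] g 0.178 j [ 0.141  0.719  1.241 -0.001  1.178 -1.394]
```

View pics/w14.png

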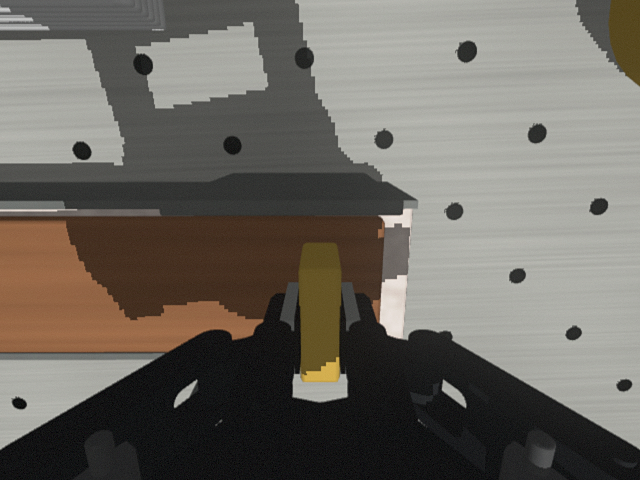

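View pics/t14.png

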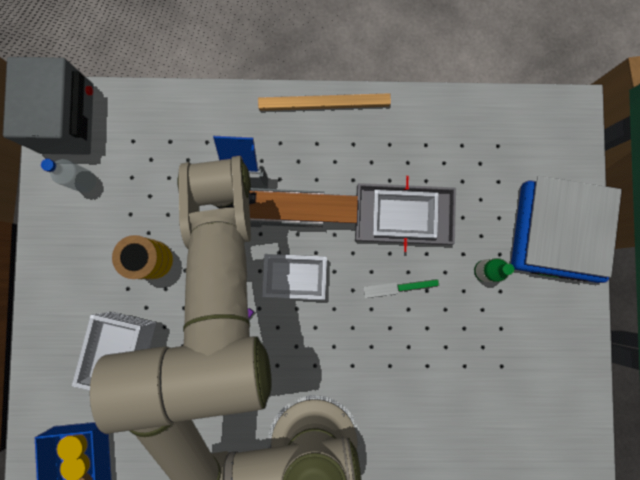

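The batten is gripped at (320,310) in the wrist view. I start sliding it along -tool y with a slight downward bias.

Request:
servo_tool --motion '[{"dr": [0, 0, 0], "delta_pos": [0, -0.1, 0.01], "hand": 0}, {"dr": [0, 0, 0], "delta_pos": [0, -0.2, 0.01], "hand": 0}, {"dr": [0, 0, 0], "delta_pos": [0, -0.2, 0.01], "hand": 0}, {"dr": [0, 0, 0], "delta_pos": [0, -0.2, 0.01], "hand": 0}]'

```text
time_s: 17.75
eef_pos: [619.8, 169.9, 89.5]
ee_rot: [0.004, 0.018, 1.0, 0.002]
force: [-0.1, 4.7, 5.0]
grip_width: 0.178
```

Run:
```python
from h import *
st(); print(W2D(cur()[1]))
p,d=capture('scene');save('s15',cv2.resize(p[140:350,230:470],None,fx=2.8,fy=2.8,interpolation=cv2.INTER_CUBIC))
```

```text
t 17.75 pos [619.811 169.905  89.456] yaw 177.97 zaxis [ 0.008  0.003 -1.   ] F [-0.073  4.659  5.04 ] g 0.178 j [ 0.085  0.694  1.286  0.002  1.153 -1.452]
[  3.563 -21.484  89.456]
```

View pics/s15.png

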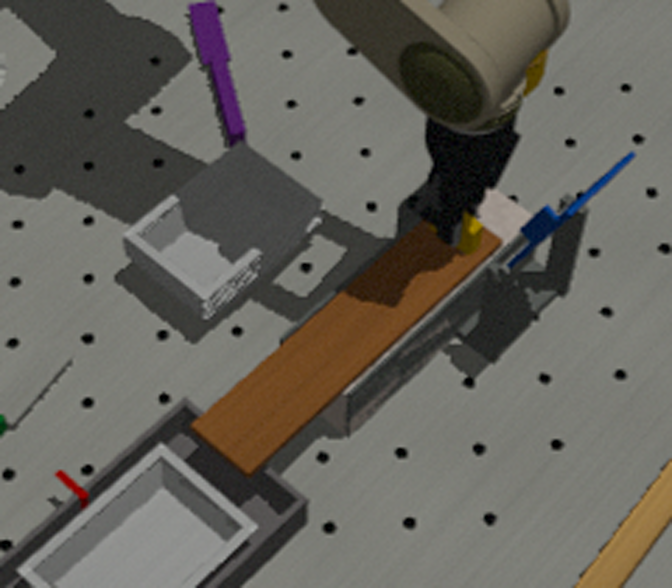

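Request:
servo_tool --motion '[{"dr": [0, 0, 0], "delta_pos": [0.01, -0.2, 0.01], "hand": 0}, {"dr": [0, 0, 0], "delta_pos": [0.01, -0.25, 0.01], "hand": 0}, {"dr": [0, 0, 0], "delta_pos": [0, -0.25, 0.01], "hand": 0}, {"dr": [0, 0, 0], "delta_pos": [0, -0.25, 0.01], "hand": 0}, {"dr": [0, 0, 0], "delta_pos": [0, -0.1, 0.01], "hand": 0}]'

```text
time_s: 18.42
eef_pos: [617.6, 112.7, 89.6]
ee_rot: [0.006, 0.019, 1.0, 0.002]
force: [1.9, 4.5, 6.1]
grip_width: 0.176
```

```bash
cat > ms.py <<'E'
from h import *
import sys
n=sys.argv[1]
st(); print(W2D(cur()[1]))
for cam,f in (('top',None),('scene',None)):
    p,d=capture(cam);W=cloud(cam,d);np.savez('%s_%s.npz'%(n,cam),p=p,d=d,W=W); save('%s_%s'%(n,cam),p)
    c=p[165:265,300:480] if cam=='top' else p[200:380,210:410]
    k=4 if cam=='top' else 3.3
    save('%s_%sc'%(n,cam),cv2.resize(c,None,fx=k,fy=k,interpolation=cv2.INTER_CUBIC))
E
python3 ms.py m1
```

```text
t 18.425 pos [617.629 112.668  89.625] yaw 177.78 zaxis [ 0.012  0.004 -1.   ] F [1.942 4.519 6.138] g 0.176 j [-0.008  0.661  1.344  0.005  1.124 -1.542]
[  3.38  -78.762  89.625]
```

View pics/m1_topc.png

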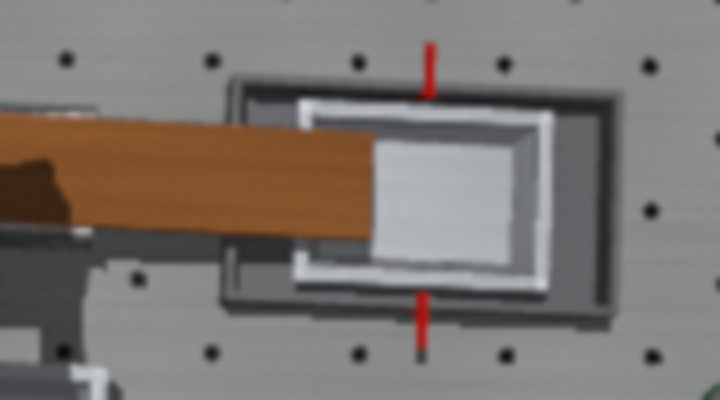

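View pics/m1_scenec.png

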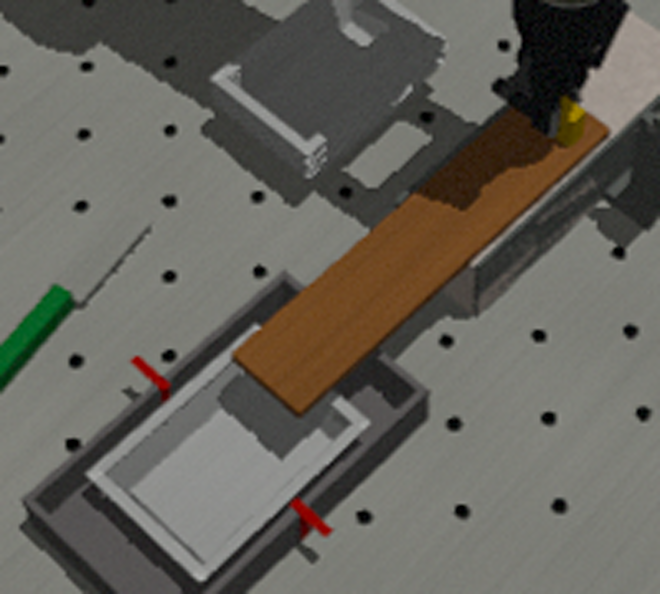

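```bash
cat > ed.py <<'E'
from h import *
import sys
n=sys.argv[1]
def ray(cam,uv,z):
    c=get_calibration(cam);K=np.array(c['camera_matrix']);T=np.array(c['T'])
    d=T[:3,:3]@np.linalg.inv(K)@np.array([uv[0],uv[1],1.]); o=T[:3,3]; return o+d*(z-o[2])/d[2]
def run(cam,uvs):
    z=np.load('%s_%s.npz'%(n,cam));p=z['p'].astype(float);W=z['W']
    q=p; br=(q[...,0]-q[...,2]); 
    # strips: red weighted centroid per row/col around seeds
    red=np.clip(np.minimum(p[...,0]-p[...,1],p[...,0]-p[...,2])-35,0,None)
    out=[]
    for (a,b,c,d) in uvs:
        s=np.zeros_like(red);s[b:d,a:c]=red[b:d,a:c]
        # use only pixels strongly red
        v,u=np.nonzero(s>25); w=s[v,u]; 
        P=np.array([W2D(ray(cam,(x,y),45)) for x,y in zip(u,v)])
        print(cam,'strip n',len(u),'mean dock y %.1f x %.1f; y range %.1f %.1f x range %.1f %.1f'%(np.average(P[:,1],weights=w),P[:,0].mean(),P[:,1].min(),P[:,1].max(),P[:,0].min(),P[:,0].max()))
        out.append(np.average(P[:,1],weights=w))
    print(cam,'mark y',np.mean(out))
    # board end: sample lines along dock y at board xs and z=82, look at colour brown->other
    c=get_calibration(cam)
    res=[]
    from scipy.ndimage import map_coordinates
    B=float(sys.argv[2])
    for x in range(-24,28,4):
        ys=np.arange(B-30,B+30,0.5); uv=np.array([proj(cam,D2W(x+2,y,82)) for y in ys])
        f=map_coordinates(p[...,0]-p[...,2],[uv[:,1],uv[:,0]],order=1)
        hi=np.median(f[-20:]);lo=np.median(f[:20]); th=(hi+lo)/2; i=np.nonzero(f>th)[0][0]; res.append((ys[i],hi,lo))
    r=np.array(res); print(cam,'board end top-edge dock y',np.median(r[:,0]),r[:,0], 'slope',np.polyfit(np.arange(-24,28,4),r[:,0],1)[0]); 
run('top',[(395,165,420,200),(395,230,420,262)])
run('scene',[(245,300,265,325),(293,345,315,366)])
E
python3 ed.py m1 -389
```

```text
top strip n 43 mean dock y -429.0 x 83.3; y range -432.4 -424.5 x range 66.1 101.2
top strip n 42 mean dock y -429.0 x -80.5; y range -432.3 -423.8 x range -98.2 -63.8
top mark y -428.98302745584886
top board end top-edge dock y -387.0 [-387.5 -387.5 -387.5 -387.5 -387.5 -387.  -387.  -387.  -387.  -387.
 -387.  -387.  -387. ] slope 0.013736263736263398
scene strip n 44 mean dock y -430.4 x -80.0; y range -437.4 -426.5 x range -99.7 -59.7
scene strip n 58 mean dock y -430.5 x 82.2; y range -441.1 -425.6 x range 65.2 99.5
scene mark y -430.4561481141332Traceback (most recent call last):
  File "ed.py", line 32, in <module>
    run('scene',[(245,300,265,325),(293,345,315,366)])
    ~~~^^^^^^^^^^^^^^^^^^^^^^^^^^^^^^^^^^^^^^^^^^^^^^^
  File "ed.py", line 27, in run
    ys=np.arange(B-30,B+30,0.5); uv=np.array([proj(cam,D2W(x+2,y,82)) for y in ys])
                                              ~~~~^^^^^^^^^^^^^^^^^^^
  File "h.py", line 13, in proj
    c=get_calibration(cam);K=np.array(c['camera_matrix']);T=np.linalg.inv(np.array(c['T']))
ValueError: time passes only in moves, steps and waits
```

```bash
python3 - <<'E'
s=open('h.py').read()
s=s.replace("def cloud(","_c={}\n_g=get_calibration\ndef get_calibration(cam):\n    if cam=='wrist': return _g(cam)\n    if cam not in _c: _c[cam]=_g(cam)\n    return _c[cam]\ndef cloud(",1)
open('h.py','w').write(s)
E
python3 ed.py m1 -389 | grep -v strip
```

```text
top mark y -428.98302745584886
top board end top-edge dock y -387.0 [-387.5 -387.5 -387.5 -387.5 -387.5 -387.  -387.  -387.  -387.  -387.
 -387.  -387.  -387. ] slope 0.013736263736263398
scene mark y -430.4561481141332
scene board end top-edge dock y -392.0 [-391.5 -392.  -392.  -392.  -392.  -392.  -392.  -392.  -392.  -392.
 -391.5 -392.  -392. ] slope -0.0013736263736265505
```

Request:
servo_tool --motion '[{"dr": [0, 0, 0], "delta_pos": [0, -0.15, 0.02], "hand": 0}, {"dr": [0, 0, 0], "delta_pos": [0, -0.2, 0.02], "hand": 0}, {"dr": [0, 0, 0], "delta_pos": [0, -0.2, 0.02], "hand": 0}, {"dr": [0, 0, 0], "delta_pos": [0, -0.1, 0.02], "hand": 0}]'

```text
time_s: 19.02
eef_pos: [617.6, 78.8, 89.9]
ee_rot: [0.009, 0.02, 1.0, 0.004]
force: [-0.5, 6.8, 9.6]
grip_width: 0.179
```

```bash
python3 ms.py m2; python3 ed.py m2 -425 | grep -v strip
```

```text
t 19.025 pos [617.588  78.815  89.904] yaw 177.66 zaxis [ 0.018  0.007 -1.   ] F [-0.52   6.764  9.604] g 0.179 j [-0.064  0.647  1.368  0.009  1.108 -1.598]
[   4.52  -112.596   89.904]
top mark y -428.9863482474127
top board end top-edge dock y -420.5 [-420.5 -420.5 -420.5 -420.5 -420.5 -420.5 -420.5 -420.5 -420.5 -420.5
 -420.5 -420.5 -421. ] slope -0.004120879120879652
scene mark y -430.3863465855758
scene board end top-edge dock y -426.0 [-425.5 -425.5 -425.5 -425.5 -425.5 -426.  -425.5 -426.  -426.  -426.
 -426.  -426.  -426. ] slope -0.013736263736263398
```

View pics/m2_topc.png

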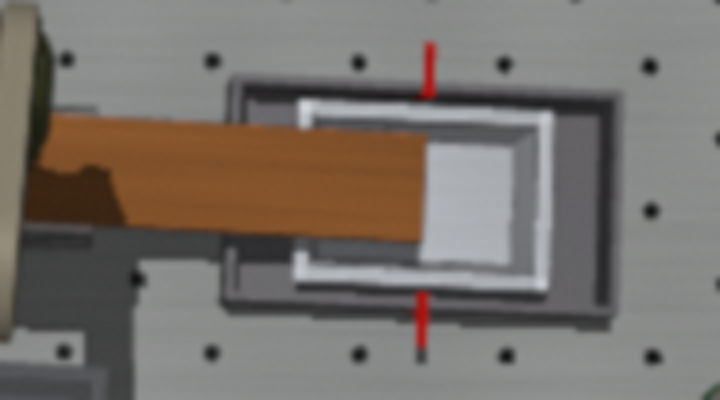

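View pics/m2_scenec.png

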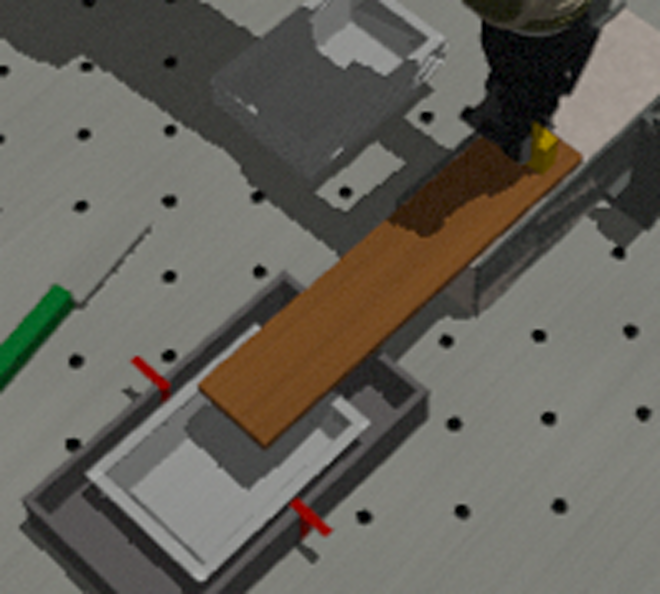

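Request:
servo_tool --motion '[{"dr": [0.01, 0.04, 0.01], "delta_pos": [0.02, -0.08, 0.02], "hand": 0}, {"dr": [0.01, 0.04, 0.01], "delta_pos": [0.01, -0.06, 0.02], "hand": 0}, {"dr": [0, 0, 0], "delta_pos": [0, 0, 0.01], "hand": 0}]'

```text
time_s: 19.5
eef_pos: [616.5, 70.1, 89.6]
ee_rot: [0.004, 0.023, 1.0, 0.002]
force: [0.2, 5.4, 5.8]
grip_width: 0.176
```

```bash
python3 ms.py m3; python3 ed.py m3 -428 | grep -v strip
cat > pl.py <<'E'
from h import *
import sys
for f in sys.argv[1:]:
  for cam in('top','scene'):
    z=np.load('%s_%s.npz'%(f,cam));p=z['p'].astype(int);W=z['W'];m=(p[...,0]>p[...,2]+40)&(p[...,0]>p[...,1]+20)&np.isfinite(W[...,0])
    q=RD.inv().apply(W[m]-O); q=q[(abs(q[:,0]-2)<32)&(q[:,1]<-150)&(q[:,1]>-450)&(q[:,2]>60)&(q[:,2]<105)]
    A=np.c_[q[:,0],q[:,1]+210,np.ones(len(q))]; c,*_=np.linalg.lstsq(A,q[:,2],rcond=None); print(f,cam,len(q),'slope x y, z@edge',c)
E
python3 pl.py m1 m2 m3
```

```text
t 19.5 pos [616.514  70.073  89.609] yaw 177.38 zaxis [ 0.008  0.004 -1.   ] F [0.202 5.419 5.765] g 0.176 j [-0.077  0.649  1.366  0.005  1.119 -1.605]
[   3.752 -121.37    89.609]
top mark y -428.98070748775615
top board end top-edge dock y -429.5 [-429.5 -429.5 -429.5 -430.  -429.5 -429.5 -430.  -429.5 -429.5 -429.5
 -430.  -430.  -430. ] slope -0.008241758241757196
scene mark y -430.42622341401585
scene board end top-edge dock y -434.0 [-434.  -434.  -433.5 -434.  -434.  -433.5 -434.  -434.  -434.  -434.
 -434.  -434.  -434. ] slope -0.003434065934065323
m1 top 2156 slope x y, z@edge [-0.    -0.001 82.742]
m1 scene 2129 slope x y, z@edge [ 0.001  0.    81.669]
m2 top 2199 slope x y, z@edge [ 0.006  0.003 82.906]
m2 scene 2349 slope x y, z@edge [ 0.006  0.    81.604]
m3 top 2162 slope x y, z@edge [ 0.     0.002 82.688]
m3 scene 2398 slope x y, z@edge [ 0.    -0.001 81.28 ]
```

View pics/m3_topc.png

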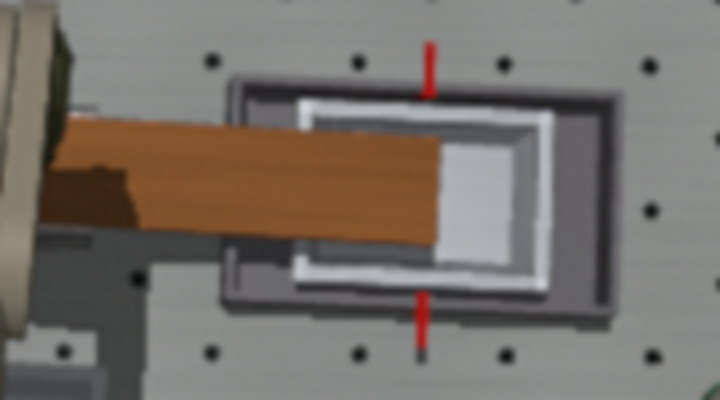

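View pics/m3_scenec.png

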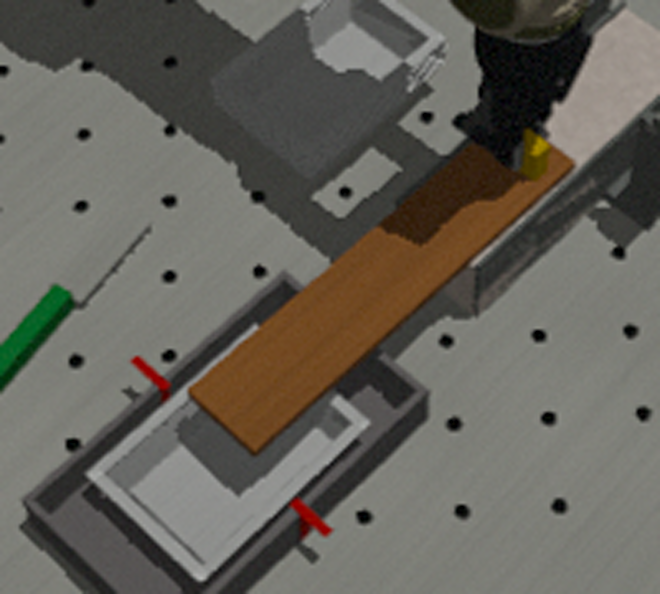

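Request:
servo_tool --motion '[{"dr": [0, 0.01, 0], "delta_pos": [0, 0, 0.02], "hand": 0}, {"dr": [0, 0, 0], "delta_pos": [0, 0, 0.02], "hand": 0}]'

```text
time_s: 19.85
eef_pos: [616.8, 69.6, 89.5]
ee_rot: [0.004, 0.023, 1.0, 0.003]
force: [-1.5, 6.1, 10.1]
grip_width: 0.174
```

```bash
python3 ms.py m4; python3 ed.py m4 -428 | grep -v strip;python3 pl.py m4
python3 - <<'E'
from h import *
st()
E
```

```text
t 19.85 pos [616.759  69.65   89.498] yaw 177.33 zaxis [ 0.008  0.005 -1.   ] F [-1.533  6.097 10.076] g 0.174 j [-0.078  0.649  1.366  0.006  1.119 -1.606]
[   4.012 -121.784   89.498]
top mark y -428.9847173119971
top board end top-edge dock y -430.5 [-430.5 -430.  -430.  -430.  -430.  -430.  -430.  -430.5 -430.5 -430.5
 -430.5 -430.5 -430.5] slope -0.010302197802199129
scene mark y -430.46234634272764
scene board end top-edge dock y -434.5 [-434.  -434.  -434.  -434.5 -434.5 -434.  -434.5 -434.5 -434.  -434.5
 -434.5 -434.5 -434.5] slope -0.0096153846153848
m4 top 2161 slope x y, z@edge [-0.001  0.001 82.707]
m4 scene 2410 slope x y, z@edge [-0.001 -0.001 81.359]
t 19.95 pos [616.79   69.608  89.537] yaw 177.33 zaxis [ 0.008  0.005 -1.   ] F [-0.646  6.349  9.69 ] g 0.171 j [-0.079  0.649  1.366  0.006  1.119 -1.606]
```

View pics/m4_scene.png

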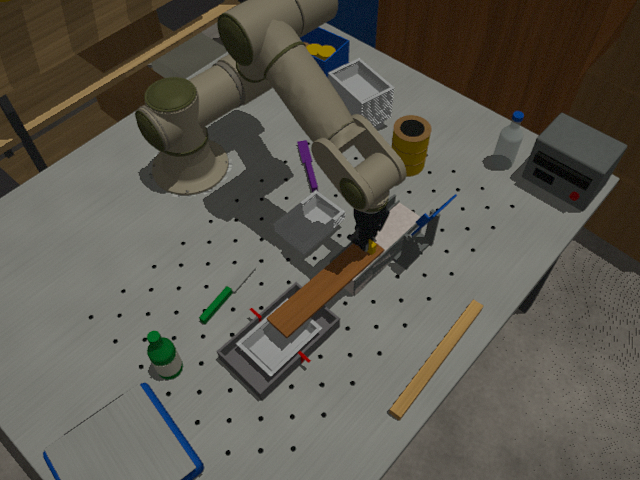

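View pics/m4_top.png

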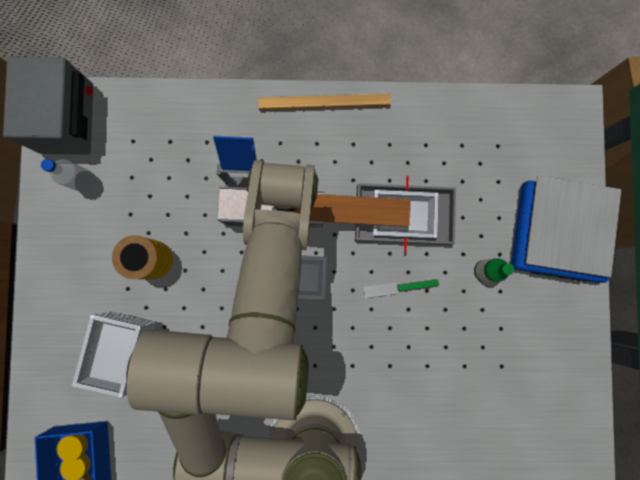

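Both cameras put the board's end within about 1 mm of the mark. The board is level and pressed on the riser with about 10 N, the cover is open and the blade lies on the bench, so I hand in.

Run:
```python
from rig import ticket
print(ticket.finish_job())
```

```text
the job is handed in; nothing more can be done
None
```

The job is handed in after about 20 s of robot time, with all the steps done in the order asked.

- **Cover:** I levered it up with the green-handled blade and swung it to its stop, where the push rose to about 20 N. It stayed open in the later pictures.
- **Blade:** It is back on the bench next to where it started. I let go only once it touched the surface.
- **Board:** I gripped it by the yellow batten and slid it along the riser with a slight downward press. It is still held there, pressed down with about 10 N.

**Last checks:**
- **Position at the mark:** The board's end is 0 to 1.5 mm past the mark. The top camera says about 1.3 mm. The scene camera says about 0.3 mm after my own correction for the visible end and side faces. I left it there because that is within the 2 mm calibration error.
- **Level:** The slope is at most 0.001 in both cameras. During the slide the board once showed a roll of about 0.006, which I corrected before the final position.
- **Other objects:** Nothing else on the bench looks moved in the last pictures. I checked this by eye only.

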